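# Unload the coil carriage from under the measuring beam

## Robot

A 7-joint arm with a two-finger parallel gripper is mounted at the origin on the work surface. World frame = base frame: x ahead of the robot, y to its left, z up, the work surface at z = 0. Lengths are in m, angles in rad, forces in N, time in s.
With the tool pointing down it reaches from about 0.4 to 0.925 m from the base axis. Payload 5.6 kg.
Tool frame: the origin (TCP) lies midway between the tips of the shut fingers; the grasp point (between the pads) lies 19 mm behind it (robot.grasp_offset is the distance from the TCP to the grasp point, in m); z points along the fingers, y is the direction in which the jaws open and shut (so a half turn about z gives the same grasp; the last joint's range is limited). The gripper opens to 85 mm and grips with 20 to 120 N. Pads are 22 mm wide; open, the fingers measure 114 mm over their backs; the gripper's body (76 mm by 85 mm) begins 54 mm behind the grasp point. The pads swing forward as they close: fully open they stand 13 mm farther back than shut.
Start: joints at [-1.279, 0.468, -0.012, 1.603, 0.006, 1.071, -0.056], TCP at [0.214, 0.614, 0.231] pointing down, gripper open.
Joint ranges: [-2.53, 2.53], [-0.31, 2.02], [-1.57, 1.55], [0.28, 2.44], [-1.29, 4.43], [0.15, 1.84], [-2.92, 2.92]. Speed limits (rad/s): [2.57, 2.57, 3.14, 3.14, 3.14, 3.14, 3.14].

## Interface

Orientations are given as a 3x3 rotation matrix whose columns are the frame's x, y, z axes.
In Python, from plant import monitor, grab_frame, camera_model, robot, find_in gives the robot as it stands.
- The arm moves only by the tool carry_out, never from a script. Its argument "increments" is a list that holds one entry, the list of rows, each a list of 5 numbers: the shift along the tool's x, y, z normalised to -1 to 1, where 1 is 0.06 m, then the turn about the tool's z normalised to -1 to 1, where 1 is 6 degrees, then the opening, from 0 (shut) to 1 (fully open). In form: [[[tx, ty, tz, yaw, gripper], ...]]. A call has 1 to 20 rows; each row shifts and turns the pose as measured when the row begins, along the tool's axes as they then stand; what a row does not reach is not made up. A row lasts 1/8 s, in which the tool goes at most 62.5 mm and 10.7 degrees, less where a joint would pass 70% of its speed; a pose out of reach is approached as far as the arm can. A call with a number of a shift or a turn outside -1 to 1 is refused whole. A call with a gripper value outside its range is refused whole. The fingers move at their own pace and stop on an object; "force" is the grip in N (left out, the last holds). Time passes only in rows, so rows that do not move let the fingers close. It gives the time, the measured TCP pose, the force and the opening at its end, in the units of the state.
- monitor.get_obs(): the state, without advancing time (a new reading comes with each control period).
- grab_frame(name): name is "scene" or "top"; returns (picture, depth): 480x640x3 uint8, red, green, blue; 480x640 float32, m along the optical axis (not along the pixel's ray), 0 where there is no reading.
- camera_model(name): a dict with "fx", "fy", "cx", "cy" (pixels), "pose" (4x4, takes a point from camera to world coordinates). Camera axes: x right, y up, looking along -z (the intrinsics and any distortion apply to the point x, -y, -z); pixel columns grow to the right and rows downward; lengths in m; the calibration is good to about 2 mm. A picture is of the moment at which its call begins. camera_model takes no time and is no camera call.
- robot.sign_off(): hands the job in, once; it reports no verdict.
Trained networks look in the newest picture that a camera, given by its name, has taken for a name from the list of things; names that differ only in an ending like _2 or _b are one class to them, and where a whole thing is asked for, a point or a joint stands for the part that bears it (a point fixed in the world has none). Each returns a list of dicts, best first, with "p" (0 to 1); they miss things now and then, are a little off and sometimes report something else, mostly with a low value. They report only what shows in the picture. A call takes as long as a camera call. They do not tell look-alikes from the thing itself.
- find_in(camera, thing): "point" ([row, column] in pixels, amid what is visible of it).
The state is a dict: "time": time; "joints": joint angles; "qd": joint speeds; "joint_efforts": joint torques, N m; "position": TCP position; "tool_rot": TCP orientation; "contact_force": force on the tool from outside, world axes, zero at the start; "ft_torque": the same for the moment, N m; "opening": opening from 0.0 (shut) to 1.0 (fully open).
Only numpy, scipy, OpenCV 4.12 (cv2) and the standard library are available. Lean on these libraries where they do the work, as an engineer would, in place of code of your own. Each camera call takes 0.05 s, during which the arm holds its last target.

## Task

Loosen the clamp knob, pull the coil carriage fully out from under the beam to its front stop and tighten the knob there, and leave it clamped while you unload: lowest number first, slide each coil up off its spindle and set it down flat in the tray pocket of the same number. When all coils are in the tray, loosen the knob, push the empty carriage fully back under the beam and clamp it tight again. Leave the lens, the bottle and the screwdriver alone.

Things in the scene. Friction and masses are not known exactly. Their poses are not given: they have to be found in the camera images.
- stage: Fixed slide assembly on the table: black base 270 x 100 mm with an aluminium rail, a beam across its far end on two steel posts (25 mm thick, 94 mm tall, 190 mm either side of the middle). Origin on the table under the beam's middle; x along the rail away from the robot, y to the left along the beam, z up; yaw within 0.2 rad of the robot's.
- beam_mid (a point): Middle of the beam's top face, 112 mm above the table. The beam is black, 420 mm long, 44 mm wide, 18 mm thick; its underside is 94 mm above the table, too low to slide a coil off a spindle beneath it.
- carriage (a joint): Travel of the T-shaped aluminium carriage along the rail, m: 0 = fully back, spindles under the beam (back stop, and at the start); 0.12 = fully out towards the robot, along the stage's -x (front stop). Loose it slides with about 2 N; tight it holds more than 40 N. Move it by its knob. Its top is 36 mm above the table; wide part 66 x 280 mm, tongue 80 mm wide towards the robot.
- clamp (a joint): Turn of the clamp knob, rad: 0 = fully loose, 1.4 = fully tight (end stop). Tightens clockwise seen from above. The brake bites from about 1.0 on; below 0.8 the carriage is free. The knob stays where it is left and takes up to 0.4 N m.
- clamp_grip (a point): Black clamp knob on the carriage's tongue, turning about the vertical: a bar grip 42 mm long, 14 mm thick, 32 mm tall (top 80 mm above the table) on a disc of 44 mm. This point is on its axis at gripping height, 73 mm above the table, 105 mm from the spindle row towards the robot; the bar lies along this point's x, which turns with the knob (along the rail when the clamp reads 0).
- spindle1 (a point): Foot of spindle 1, on the carriage's top (36 mm above the table). The five spindles stand in a row 55 mm apart across the rail, upright steel pins 11 mm thick and 50 mm tall (tops 86 mm above the table); number 1 is the leftmost seen from the robot (stage's +y), and small dots on the carriage before each give its number (one here).
- spindle2 (a point): Foot of spindle 2, on the carriage's top (36 mm above the table). The five spindles stand in a row 55 mm apart across the rail, upright steel pins 11 mm thick and 50 mm tall (tops 86 mm above the table); number 1 is the leftmost seen from the robot (stage's +y), and small dots on the carriage before each give its number (two here).
- spindle3 (a point): Foot of spindle 3, on the carriage's top (36 mm above the table). The five spindles stand in a row 55 mm apart across the rail, upright steel pins 11 mm thick and 50 mm tall (tops 86 mm above the table); number 1 is the leftmost seen from the robot (stage's +y), and small dots on the carriage before each give its number (three here).
- spindle4 (a point): Foot of spindle 4, on the carriage's top (36 mm above the table). The five spindles stand in a row 55 mm apart across the rail, upright steel pins 11 mm thick and 50 mm tall (tops 86 mm above the table); number 1 is the leftmost seen from the robot (stage's +y), and small dots on the carriage before each give its number (four here).
- spindle5 (a point): Foot of spindle 5, on the carriage's top (36 mm above the table). The five spindles stand in a row 55 mm apart across the rail, upright steel pins 11 mm thick and 50 mm tall (tops 86 mm above the table); number 1 is the leftmost seen from the robot (stage's +y), and small dots on the carriage before each give its number (five here).
- coil1: Coil on spindle 1 at the start, if there is one (else absent): a black bobbin wound with copper, 44 mm across, 30 mm tall, with a 16 mm bore, 90 g. All coils look alike. Origin at its middle, 15 mm above its underside, z along its axis; either end may be up.
- coil2: Coil on spindle 2 at the start, if there is one (else absent): a black bobbin wound with copper, 44 mm across, 30 mm tall, with a 16 mm bore, 90 g. All coils look alike. Origin at its middle, 15 mm above its underside, z along its axis; either end may be up.
- coil3: Coil on spindle 3 at the start, if there is one (else absent): a black bobbin wound with copper, 44 mm across, 30 mm tall, with a 16 mm bore, 90 g. All coils look alike. Origin at its middle, 15 mm above its underside, z along its axis; either end may be up.
- coil4: Coil on spindle 4 at the start, if there is one (else absent): a black bobbin wound with copper, 44 mm across, 30 mm tall, with a 16 mm bore, 90 g. All coils look alike. Origin at its middle, 15 mm above its underside, z along its axis; either end may be up.
- coil5: Coil on spindle 5 at the start, if there is one (else absent): a black bobbin wound with copper, 44 mm across, 30 mm tall, with a 16 mm bore, 90 g. All coils look alike. Origin at its middle, 15 mm above its underside, z along its axis; either end may be up.
- tray: Loose grey plastic tray, a block 280 x 68 mm and 12 mm high, 0.6 kg, to the left of the stage, its row of five pockets pointing roughly away from the robot (its x axis; yaw -0.1 to 0.25 rad). Origin at the centre of its underside, x along the row from pocket 1 to pocket 4. White dots at its right-hand edge give the pocket numbers.
- pocket1 (a point): Centre of the floor of tray pocket 1: a square recess 50 mm wide and 6 mm deep, floor 6 mm above the table, pockets 55 mm apart; number 1 is nearest to the robot, number 5 farthest (one dot).
- pocket2 (a point): Centre of the floor of tray pocket 2: a square recess 50 mm wide and 6 mm deep, floor 6 mm above the table, pockets 55 mm apart; number 1 is nearest to the robot, number 5 farthest (two dots).
- pocket3 (a point): Centre of the floor of tray pocket 3: a square recess 50 mm wide and 6 mm deep, floor 6 mm above the table, pockets 55 mm apart; number 1 is nearest to the robot, number 5 farthest (three dots).
- pocket4 (a point): Centre of the floor of tray pocket 4: a square recess 50 mm wide and 6 mm deep, floor 6 mm above the table, pockets 55 mm apart; number 1 is nearest to the robot, number 5 farthest (four dots).
- pocket5 (a point): Centre of the floor of tray pocket 5: a square recess 50 mm wide and 6 mm deep, floor 6 mm above the table, pockets 55 mm apart; number 1 is nearest to the robot, number 5 farthest (five dots).
- lens_post: Bystander: a round lens on a short steel post with a round black foot, 60 mm foot, 107 mm tall. Origin under its foot. Leave alone.
- cleaner: Bystander: small bottle, 44 mm across, 110 mm tall. Origin at the centre of its underside. Leave alone.
- driver: Bystander: a screwdriver lying on the table. Leave alone.
Mind the look-alikes: they are no part of the job. Leave any white look-alike of the coil1 alone. What is shaped like the coil2 but pink is not meant.

How it is judged:
On the way, in this order (a step that is already met when the one before it is completed fails the run):
1. the clamp knob is loosened (value of joint clamp below 0.7 rad), for 0.1 s.
2. the carriage is fully out at its front stop (within 8 mm) and clamped tight there (value of joint carriage above 0.112 m and value of joint clamp above 1.15 rad), for 0.2 s.
3. coil 1 lies flat in pocket 1, released (horizontal distance between coil1 and pocket1 below 0.009 m and z of coil1 in the frame of pocket1 below 0.018 m and angle between the z axis of coil1 and the z axis of tray, either way round below 0.1 rad and contact force between coil1 and the fingers below 0.3 N and linear speed of coil1 below 0.03 m/s), for 0.2 s.
4. coil 2 lies flat in pocket 2, released (horizontal distance between coil2 and pocket2 below 0.009 m and z of coil2 in the frame of pocket2 below 0.018 m and angle between the z axis of coil2 and the z axis of tray, either way round below 0.1 rad and contact force between coil2 and the fingers below 0.3 N and linear speed of coil2 below 0.03 m/s), for 0.2 s.
5. coil 3 lies flat in pocket 3, released (horizontal distance between coil3 and pocket3 below 0.009 m and z of coil3 in the frame of pocket3 below 0.018 m and angle between the z axis of coil3 and the z axis of tray, either way round below 0.1 rad and contact force between coil3 and the fingers below 0.3 N and linear speed of coil3 below 0.03 m/s), for 0.2 s.
6. coil 4 lies flat in pocket 4, released (horizontal distance between coil4 and pocket4 below 0.009 m and z of coil4 in the frame of pocket4 below 0.018 m and angle between the z axis of coil4 and the z axis of tray, either way round below 0.1 rad and contact force between coil4 and the fingers below 0.3 N and linear speed of coil4 below 0.03 m/s), for 0.2 s.
7. coil 5 lies flat in pocket 5, released (horizontal distance between coil5 and pocket5 below 0.009 m and z of coil5 in the frame of pocket5 below 0.018 m and angle between the z axis of coil5 and the z axis of tray, either way round below 0.1 rad and contact force between coil5 and the fingers below 0.3 N and linear speed of coil5 below 0.03 m/s), for 0.2 s.
8. the clamp knob is loosened again (value of joint clamp below 0.7 rad), for 0.1 s.
9. the carriage is fully back and clamped tight (value of joint carriage below 0.008 m and value of joint clamp above 1.15 rad), for 0.2 s.
At the end, for the whole second after the job is handed in: Every coil lies flat, released and at rest, in the tray pocket of its own number (within 9 mm of the pocket's centre, down on the pocket floor within 3 mm, tilted less than 0.1 rad); the carriage is fully back (within 8 mm of its back stop) and the clamp tight (turned past 1.15 of 1.4 rad) (all of step 3 and all of step 4 and all of step 5 and all of step 6 and all of step 7 and all of step 9); the robot touches nothing.
It fails at once if a coil is lifted off (its middle over 75 mm above the table) while the clamp is loose (value of joint clamp below 0.7 rad and height (world z) of any of coil1, coil2, coil3, coil4, coil5 above 0.075 m).
It fails at once if the lens post is displaced by more than 30 mm (distance of lens_post from where it was at the start of the episode above 0.03 m).
It fails at once if the bottle is displaced by more than 30 mm (distance of cleaner from where it was at the start of the episode above 0.03 m).
It fails at once if the screwdriver is displaced by more than 30 mm (distance of driver from where it was at the start of the episode above 0.03 m).
Of coil1, coil2, coil3, coil4, coil5 only 3 to 5 are there at a start; the rules pass over those that are not, and their reading is None.
At some moment in a run one of tray may be knocked a few centimetres aside while the robot is not near it.
Once in a run the grip may slacken for a moment while it holds something.
It also fails if it takes over 208 s, if anything falls off the work surface, if the arm or the gripper's body presses on something with over 40 N, if the wrist force passes 120 N, or if a joint passes its speed limit or range.

## Working session

There is one attempt and no reset: what is moved stays moved. The work goes in short steps, Python scripts to look and compute and a tool call to move; the robot and the scene stay as the last step left them, time stands still between calls to the robot, and variables do not carry over. Pictures are saved under pics/ and viewed, and the job is handed in when it is done.

Besides the shell and the picture viewer there is one more tool, called after "Request:" as name(argument=value, ...) on one line, values as JSON. carry_out: Moves the arm, as the interface text tells. Scaled input: -1 to 1 covers 0.06 m each way for a shift and 6 degrees each way for a turn. Its arguments: {"type":"object","properties":{"increments":{"type":"array"},"force":{"type":"number"}},"required":["increments"]}

```bash
ls; mkdir -p pics; cat > h.py <<'E'
import numpy as np, cv2
from plant import monitor, grab_frame, camera_model, robot, find_in
def snap(cam,fn):
    im,d=grab_frame(cam); cv2.imwrite('pics/'+fn,im[:,:,::-1]); return im,d
def w(cam,r,c,d=None,z=None):
    m=camera_model(cam);P=np.array(m['pose'])
    ray=np.array([(c-m['cx'])/m['fx'],-(r-m['cy'])/m['fy'],-1.0])
    if z is not None:
        rw=P[:3,:3]@ray; t=(z-P[2,3])/rw[2]; return P[:3,3]+t*rw
    return P[:3,:3]@(ray*d)+P[:3,3]
def proj(cam,p):
    m=camera_model(cam);P=np.array(m['pose']);q=P[:3,:3].T@(np.array(p)-P[:3,3])
    return [m['cy']-m['fy']*q[1]/-q[2], m['cx']+m['fx']*q[0]/-q[2]]
E
python3 - <<'E'
from h import *
for c in('scene','top'):
    snap(c,c+'0.png');m=camera_model(c);print(c,m)
o=monitor.get_obs();print(o)
E
```

```text
pics
scene {'fx': 508.8730653632018, 'fy': 508.8730653632018, 'cx': 321.96681273164637, 'cy': 243.50986799089014, 'pose': array([[ 0.76005283, -0.37762312,  0.52888607,  1.18918789],
       [ 0.6498307 ,  0.43373607, -0.62417392, -0.65528338],
       [ 0.00630554,  0.81809156,  0.57505343,  0.72270934],
       [ 0.        ,  0.        ,  0.        ,  1.        ]])}
top {'fx': 501.0716511677099, 'fy': 501.0716511677099, 'cx': 313.9519678011398, 'cy': 237.8203145792036, 'pose': array([[ 0.03266787,  0.97718037, -0.20988412,  0.32337839],
       [-0.99944945,  0.03072089, -0.01253086,  0.01879564],
       [-0.00579708,  0.21017793,  0.97764597,  1.42312003],
       [ 0.        ,  0.        ,  0.        ,  1.        ]])}
{'time': 0.1, 'joints': array([-1.27897878,  0.46830933, -0.01158431,  1.60356053,  0.00602231,
        1.07140768, -0.05631116]), 'qd': array([-3.82847443e-05, -9.42971118e-04, -1.04905948e-03, -1.61343614e-03,
        1.71859048e-04, -1.34976605e-03,  1.08086337e-03]), 'joint_efforts': array([ 7.74293094e-04, -5.33517051e+01,  2.15305475e-02, -2.51963425e+01,
        1.15097230e-02,  4.37236915e-03,  1.48052099e-06]), 'position': array([0.21349671, 0.61338696, 0.23040846]), 'tool_rot': array([[-9.44443596e-01,  3.28673289e-01, -4.02655646e-04],
       [ 3.28673504e-01,  9.44442250e-01, -1.60139263e-03],
       [-1.46049981e-04, -1.64476726e-03, -9.99998637e-01]]), 'contact_force': array([-0.22064934, -0.05404695, -0.27423129]), 'ft_torque': array([ 0.00512501, -0.02991453,  0.01971837]), 'opening': 0.9976430771353324}
```

View pics/scene0.png

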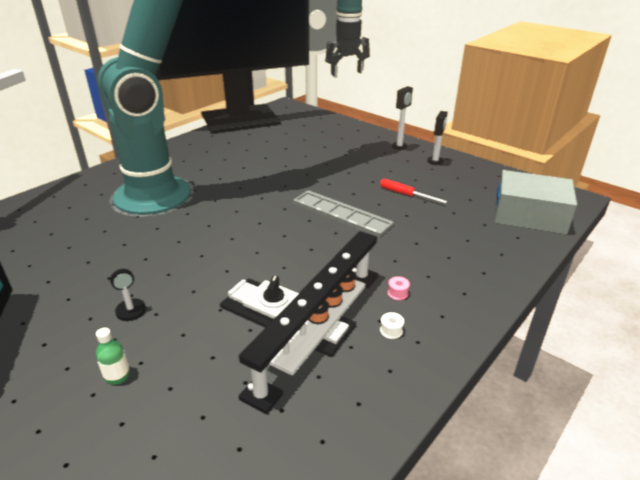

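View pics/top0.png

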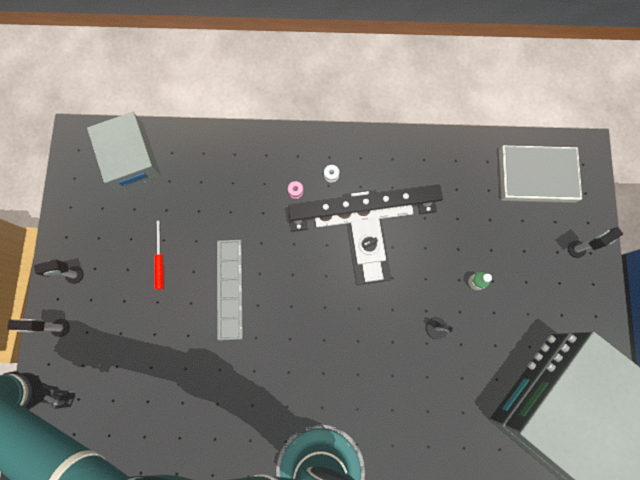

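```bash
python3 - <<'E'
from h import *
for c in('top','scene'):
    for t in ('clamp_grip','beam_mid','spindle1','spindle3','spindle5','coil1','coil2','tray','pocket1','pocket5','lens_post','cleaner','driver'):
        print(c,t,[(np.round(x['point'],1),round(x['p'],2)) for x in find_in(c,t)][:7])
print(monitor.get_obs()['time'])
E
```

```text
top clamp_grip []
top beam_mid [(array([218.7, 369.5]), 0.94)]
top spindle1 [(array([231.5, 367.4]), 0.82), (array([287.7, 228. ]), 0.59)]
top spindle3 [(array([231.5, 367.4]), 0.82), (array([287.7, 228. ]), 0.59)]
top spindle5 [(array([231.5, 367.4]), 0.82), (array([287.7, 228. ]), 0.59)]
top coil1 [(array([188.3, 295.5]), 0.76), (array([173.1, 330.8]), 0.74), (array([214.4, 363.6]), 0.63), (array([214.8, 326.4]), 0.53), (array([215.5, 343.4]), 0.44)]
top coil2 [(array([188.3, 295.5]), 0.76), (array([173.1, 330.8]), 0.74), (array([214.4, 363.6]), 0.63), (array([214.8, 326.4]), 0.53), (array([215.5, 343.4]), 0.44)]
top tray [(array([289.3, 227.5]), 0.93), (array([241.5, 367.9]), 0.6)]
top pocket1 [(array([288.2, 232.6]), 0.8)]
top pocket5 [(array([288.2, 232.6]), 0.8)]
top lens_post [(array([327.7, 436.4]), 0.57)]
top cleaner [(array([279.6, 476.2]), 0.52)]
top driver [(array([263.8, 158.6]), 0.93), (array([289.1, 228.1]), 0.64), (array([243.6, 366.7]), 0.62), (array([224. , 366.5]), 0.39)]
scene clamp_grip [(array([291. , 272.1]), 0.82)]
scene beam_mid [(array([316.2, 289.3]), 0.81)]
scene spindle1 [(array([312.3, 282.2]), 0.94)]
scene spindle3 [(array([312.3, 282.2]), 0.94)]
scene spindle5 [(array([312.3, 282.2]), 0.94)]
scene coil1 [(array([285.2, 402.1]), 0.92), (array([324.6, 391.1]), 0.79), (array([312.8, 326. ]), 0.77), (array([284. , 347.5]), 0.71), (array([297.3, 334.9]), 0.52)]
scene coil2 [(array([285.2, 402.1]), 0.92), (array([324.6, 391.1]), 0.79), (array([312.8, 326. ]), 0.77), (array([284. , 347.5]), 0.71), (array([297.3, 334.9]), 0.52)]
scene tray [(array([211.8, 344.5]), 0.8)]
scene pocket1 [(array([212.7, 343.1]), 0.91)]
scene pocket5 [(array([212.7, 343.1]), 0.91)]
scene lens_post [(array([298.8, 127.1]), 0.63)]
scene cleaner [(array([359.6, 110.1]), 0.88), (array([315.5, 289.6]), 0.48), (array([304. , 285.7]), 0.37)]
scene driver [(array([189.5, 398.4]), 0.71)]
1.4
```

```bash
cat >> h.py <<'E'
def cloud(cam,d):
    m=camera_model(cam);P=np.array(m['pose']);r,c=np.mgrid[:480,:640]
    q=np.stack([(c-m['cx'])/m['fx']*d,-(r-m['cy'])/m['fy']*d,-d],-1)
    X=q@P[:3,:3].T+P[:3,3]; X[d<=0]=np.nan; return X
def rect(pts):
    (c,s,a)=cv2.minAreaRect((pts*1000).astype(np.float32)); return np.round(c,1),np.round(s,1),a
E
python3 - <<'E'
from h import *
t,dt=grab_frame('top'); s,ds=grab_frame('scene')
for nm,im,(r0,r1,c0,c1) in (('zt1',t,(160,300,200,460)),('zs1',s,(180,420,200,440))):
    cr=im[r0:r1,c0:c1]; f=min(800/cr.shape[1],600/cr.shape[0])
    cv2.imwrite(f'pics/{nm}.png',cv2.resize(cr,None,fx=f,fy=f,interpolation=cv2.INTER_CUBIC)[:,:,::-1]); print(nm,f)
for cam,d in(('top',dt),('scene',ds)):
    X=cloud(cam,d);np.save(cam+'.npy',X)
    x,y,z=X[...,0],X[...,1],X[...,2]
    table=(x>.3)&(x<.9)&(abs(y)<.35)
    print(cam,'table z',np.median(z[table]), 'noise',np.std(z[table&(abs(z)<.01)]))
    ok=(x>.4)&(x<.85)&(y<.3)&(y>-.35)
    b=ok&(z>.1)&(z<.122)
    print('beam',rect(X[b][:,:2]),b.sum(), np.median(z[b]))
    tr=(x>.3)&(x<.75)&(y<.4)&(y>.15)&(z>.006)&(z<.025)
    print('tray',rect(X[tr][:,:2]),tr.sum())
    k=(x>.4)&(x<.65)&(y<0.0)&(y>-.2)&(z>.06)&(z<.09)
    print('knob',k.sum(),rect(X[k][:,:2]) if k.sum()>3 else '')
E
```

```text
zt1 3.076923076923077
zs1 2.5
top table z -0.0006117623614587675 noise 0.0034650570510719723
beam (array([ 711.8, -100.3]), array([ 46.8, 421.3]), 9.680559158325195) 2501 0.11036177700096395
tray (array([524.5, 279.2]), array([443. , 245.3]), 1.7899943590164185) 1380
knob 91 (array([ 607.8, -117.1]), array([14. , 41.3]), 26.372394561767578)
scene table z -0.00017831741589707795 noise 0.0021327824572109693
beam (array([ 711. , -104.2]), array([ 46.5, 421.9]), 9.828472137451172) 4127 0.1110892928154269
tray (array([472.6, 267.5]), array([284.4,  74.8]), 4.182465553283691) 1023
knob 183 (array([ 608.5, -123.1]), array([14.7, 43.7]), 25.84195327758789)
```

View pics/zt1.png

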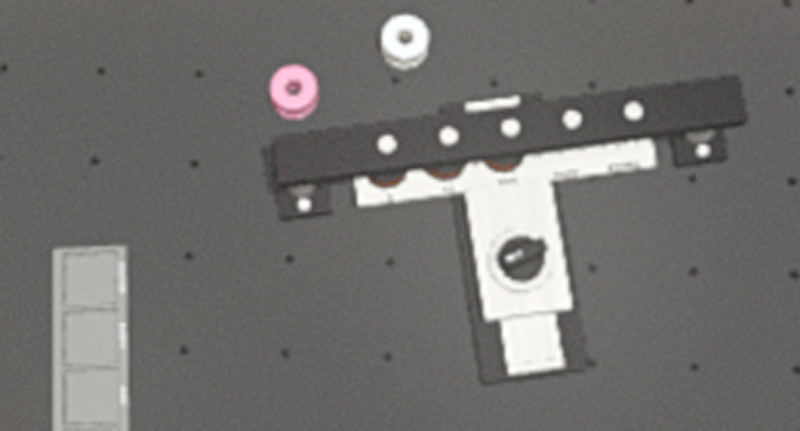

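View pics/zs1.png

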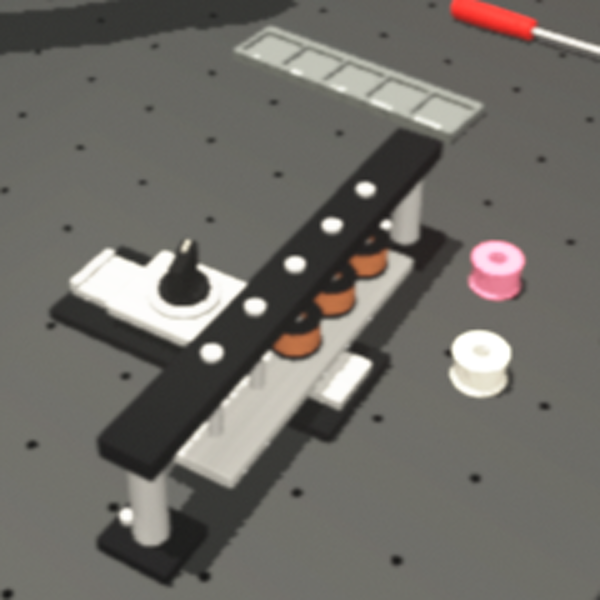

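```bash
cat >> h.py <<'E'
def plan(p,yaw=None,maxn=0.9):
    """print tool-axis shift (units) and turn units to reach p, yaw(deg, of tool x)"""
    o=monitor.get_obs();R=np.array(o['tool_rot']);d=R.T@(np.array(p)-o['position'])/0.06
    cy=np.degrees(np.arctan2(R[1,0],R[0,0])); n=max(1,int(np.ceil(np.abs(d).max()/maxn)))
    print('pos',np.round(o['position'],4),'yaw',round(cy,1),'t',round(o['time'],2),'open',round(o['opening'],3),'F',np.round(o['contact_force'],1))
    print('shift total',np.round(d,3),'n',n,'per row',np.round(d/n,3))
    if yaw is not None:
        t=-((yaw-cy+180)%360-180)/6; print('turn units',round(t,2),'(half-turn alt',round(-((yaw+180-cy+180)%360-180)/6,2),')')
E
python3 -c "
from h import *
plan([.608,-.120,.2],116)"
```

```text
pos [0.2136 0.6139 0.2313] yaw 160.8 t 1.5 open 1.0 F [-0.1  0.  -0.5]
shift total [-10.228  -9.391   0.522] n 12 per row [-0.852 -0.783  0.043]
turn units 7.47 (half-turn alt -22.53 )
```

Request:
carry_out(increments=[[[-0.73,-0.67,0.03,0,1],[-0.73,-0.67,0.03,0,1],[-0.73,-0.67,0.03,0,1],[-0.73,-0.67,0.03,0,1],[-0.73,-0.67,0.03,0,1],[-0.73,-0.67,0.03,0,1],[-0.73,-0.67,0.03,0,1],[-0.73,-0.67,0.03,0,1],[-0.73,-0.67,0.03,0,1],[-0.73,-0.67,0.03,0,1],[-0.73,-0.67,0.03,0,1],[-0.73,-0.67,0.03,0,1],[-0.73,-0.67,0.03,0,1],[0,0,0,0,1]]], force=40)

```text
time: 3.25
position: [0.5937, -0.0857, 0.2082]
tool_rot: [[-0.946, 0.325, 0.009], [0.325, 0.946, 0.006], [-0.007, 0.008, -1.0]]
contact_force: [-0.6, -0.5, -0.3]
opening: 0.997
```

```bash
python3 -c "
from h import *
plan([.608,-.120,.15],116)"
```

```text
pos [ 0.5937 -0.0857  0.2082] yaw 161.0 t 3.25 open 0.997 F [-0.6 -0.5 -0.3]
shift total [-0.403 -0.471  0.968] n 2 per row [-0.202 -0.236  0.484]
turn units 7.51 (half-turn alt -22.49 )
```

Request:
carry_out(increments=[[[-0.2,-0.24,0.3,0,1],[-0.2,-0.24,0.3,0,1],[0,0,0,0.95,1],[0,0,0,0.95,1],[0,0,0,0.95,1],[0,0,0,0.95,1],[0,0,0,0.95,1],[0,0,0,0.95,1],[0,0,0,0.95,1],[0,0,0,0.9,1],[0,0,0,0,1]]])

```text
time: 4.62
position: [0.6062, -0.1086, 0.1706]
tool_rot: [[-0.422, 0.907, 0.007], [0.907, 0.422, 0.014], [0.01, 0.012, -1.0]]
contact_force: [-0.1, 0.2, 1.3]
opening: 0.996
```

```bash
python3 -c "
from h import *
plan([.608,-.120,.056],116)
t,dt=grab_frame('top'); s,ds=grab_frame('scene')
for nm,im,(r0,r1,c0,c1) in (('zt2',t,(160,300,260,460)),('zs2',s,(130,370,150,430))):
    cr=im[r0:r1,c0:c1]; cv2.imwrite(f'pics/{nm}.png',cv2.resize(cr,None,fx=2.5,fy=2.5,interpolation=cv2.INTER_CUBIC)[:,:,::-1])
print(proj('scene',[.608,-.12,.073]))
"
```

```text
pos [ 0.6062 -0.1086  0.1706] yaw 115.0 t 4.62 open 0.996 F [-0.1  0.2  1.3]
shift total [-0.204 -0.077  1.907] n 3 per row [-0.068 -0.026  0.636]
turn units -0.17 (half-turn alt 29.83 )
[np.float64(283.55361347616366), np.float64(272.84621889656376)]
```

View pics/zs2.png

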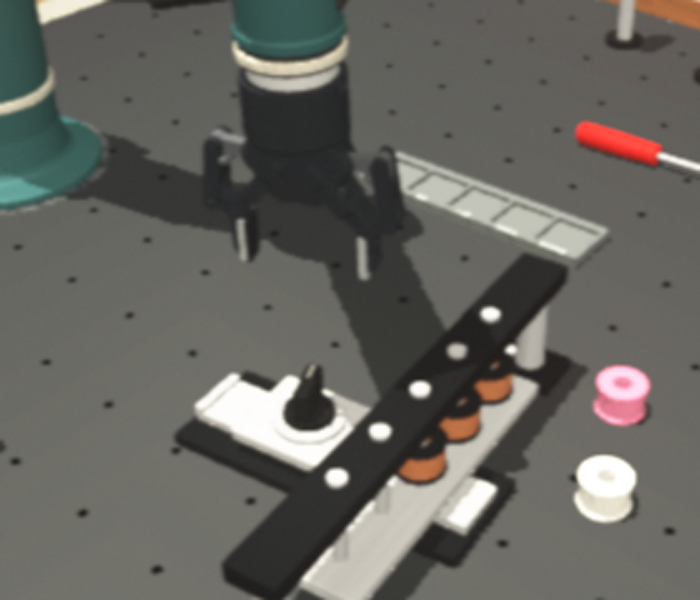

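Request:
carry_out(increments=[[[-0.1,-0.04,0.5,0,1],[-0.1,-0.04,0.5,0,1],[0,0,0.5,0,1],[0,0,0.4,0,0.5],[0,0,0,0,0.5]]])

```text
time: 5.35
position: [0.6092, -0.1187, 0.0545]
tool_rot: [[-0.43, 0.903, 0.01], [0.903, 0.43, 0.016], [0.01, 0.016, -1.0]]
contact_force: [0.8, 0.2, 0.7]
opening: 0.606
```

```bash
python3 -c "
from h import *
plan([.608,-.120,.056],116)"
```

```text
pos [ 0.6092 -0.1187  0.0545] yaw 115.5 t 5.35 open 0.606 F [0.8 0.2 0.7]
shift total [-0.011 -0.027 -0.025] n 1 per row [-0.011 -0.027 -0.025]
turn units -0.09 (half-turn alt 29.91 )
```

Request:
carry_out(increments=[[[0,0,0,0,0],[0,0,0,0,0],[0,0,0,0,0],[0,0,0,0,0],[0,0,0,0,0]]], force=60)

```text
time: 5.98
position: [0.6086, -0.1196, 0.0565]
tool_rot: [[-0.433, 0.901, 0.01], [0.901, 0.433, 0.015], [0.009, 0.015, -1.0]]
contact_force: [0.1, -0.1, -4.1]
opening: 0.149
```

Request:
carry_out(increments=[[[0,0,0,-0.9,0],[0,0,0,-0.9,0],[0,0,0,-0.9,0],[0,0,0,-0.9,0],[0,0,0,-0.9,0],[0,0,0,-0.9,0],[0,0,0,-0.9,0],[0,0,0,-0.9,0],[0,0,0,-0.9,0],[0,0,0,-0.9,0],[0,0,0,-0.9,0],[0,0,0,0,0]]])

```text
time: 7.48
position: [0.6088, -0.1188, 0.0564]
tool_rot: [[-0.998, 0.067, 0.009], [0.067, 0.998, 0.018], [-0.008, 0.019, -1.0]]
contact_force: [1.3, -0.0, -4.3]
opening: 0.15
```

```bash
python3 -c "
from h import *
o=monitor.get_obs();plan([.608,-.120,.056],184)
print(o['ft_torque'],o['joints'])"
```

```text
pos [ 0.6088 -0.1188  0.0564] yaw 176.2 t 7.47 open 0.15 F [ 1.3 -0.  -4.3]
shift total [ 0.013 -0.021  0.006] n 1 per row [ 0.013 -0.021  0.006]
turn units -1.31 (half-turn alt 28.69 )
[-0.17196489  0.17435204  0.20840515] [ 0.01706539  0.63504809  0.17667341  1.80297663 -0.19006698  0.71394261
  1.80742661]
```

```bash
python3 -c "
from h import *
plan([.6088-.1183,-.1188-.0202,.0564])"
```

```text
pos [ 0.6088 -0.1188  0.0564] yaw 176.2 t 7.47 open 0.15 F [ 1.3 -0.  -4.3]
shift total [ 1.945 -0.468 -0.024] n 3 per row [ 0.648 -0.156 -0.008]
```

Request:
carry_out(increments=[[[0.24,-0.058,0,0,0],[0.24,-0.058,0,0,0],[0.24,-0.058,0,0,0],[0.24,-0.058,0,0,0],[0.24,-0.058,0,0,0],[0.24,-0.058,0,0,0],[0.24,-0.058,0,0,0],[0.15,-0.035,0,0,0],[0,0,0,0,0]]])

```text
time: 8.6
position: [0.4909, -0.139, 0.0564]
tool_rot: [[-0.997, 0.07, 0.012], [0.07, 0.997, 0.018], [-0.011, 0.018, -1.0]]
contact_force: [-1.2, -0.2, -1.4]
opening: 0.146
```

```bash
python3 -c "
from h import *
plan([.6088-.1183,-.1188-.0202,.0564])"
```

```text
pos [ 0.4909 -0.139   0.0564] yaw 176.0 t 8.6 open 0.146 F [-1.2 -0.2 -1.4]
shift total [ 0.007 -0.    -0.001] n 1 per row [ 0.007 -0.    -0.001]
```

Request:
carry_out(increments=[[[0.07,-0.015,0,0,0],[0.07,-0.015,0,0,0],[0,0,0,0,0]]])

```text
time: 8.98
position: [0.4911, -0.139, 0.0564]
tool_rot: [[-0.997, 0.067, 0.028], [0.068, 0.998, 0.015], [-0.027, 0.017, -0.999]]
contact_force: [-2.3, -0.8, 2.1]
opening: 0.148
```

Request:
carry_out(increments=[[[0,0,0,0.9,0],[0,0,0,0.9,0],[0,0,0,0.9,0],[0,0,0,0.9,0],[0,0,0,0.9,0],[0,0,0,0.9,0],[0,0,0,0.9,0],[0,0,0,0.9,0],[0,0,0,0.9,0],[0,0,0,0.9,0],[0,0,0,0.9,0],[0,0,0,0.9,0]]], force=80)

```text
time: 10.48
position: [0.4905, -0.1401, 0.0565]
tool_rot: [[-0.333, 0.943, 0.023], [0.943, 0.332, 0.015], [0.006, 0.026, -1.0]]
contact_force: [-0.7, -0.2, -0.6]
opening: 0.145
```

```bash
python3 -c "
from h import *
plan([.491,-.139,.0564]);print(monitor.get_obs()['ft_torque'])"
```

```text
pos [ 0.4905 -0.1401  0.0565] yaw 109.4 t 10.47 open 0.145 F [-0.7 -0.2 -0.6]
shift total [0.015 0.014 0.001] n 1 per row [0.015 0.014 0.001]
[-0.45992529  0.51613208  0.25954099]
```

Request:
carry_out(increments=[[[0,0,0,0,0.5],[0,0,0,0,0.5],[0,0,0,0,0.5],[0,0,0,0,0.6],[0,0,-0.5,0,0.6],[0,0,-0.8,0,0.6],[0,0,-0.8,0,0.6],[0,0,0,0,1]]], force=40)

```text
time: 11.48
position: [0.4883, -0.1425, 0.1862]
tool_rot: [[-0.335, 0.942, 0.024], [0.942, 0.335, 0.015], [0.006, 0.027, -1.0]]
contact_force: [0.3, 0.2, -0.7]
opening: 0.791
```

```bash
python3 - <<'E'
from h import *
t,dt=grab_frame('top'); s,ds=grab_frame('scene')
for nm,im,(r0,r1,c0,c1) in (('zt3',t,(160,340,200,460)),('zs3',s,(180,390,180,440))):
    cr=im[r0:r1,c0:c1]; cv2.imwrite(f'pics/{nm}.png',cv2.resize(cr,None,fx=3,fy=3,interpolation=cv2.INTER_CUBIC)[:,:,::-1])
for c in('top','scene'):
    print(c,[(np.round(x['point'],1),round(x['p'],2)) for x in find_in(c,'coil1')])
plan([.576,-.0139,.17],99.7)
E
```

```text
top [(array([188.6, 296.7]), 0.75), (array([250.2, 368. ]), 0.74), (array([249.9, 351.5]), 0.7), (array([172.4, 330. ]), 0.64), (array([251.5, 328.1]), 0.58)]
scene [(array([290.7, 270.3]), 0.87), (array([325.1, 395.4]), 0.86), (array([283.9, 400.8]), 0.85), (array([278.3, 280.6]), 0.84), (array([261.3, 299.7]), 0.77)]
pos [ 0.4854 -0.1414  0.1817] yaw 109.6 t 11.68 open 0.998 F [ 0.2 -0.   0.1]
shift total [1.494 2.131 0.25 ] n 3 per row [0.498 0.71  0.083]
turn units 1.65 (half-turn alt -28.35 )
```

View pics/zt3.png

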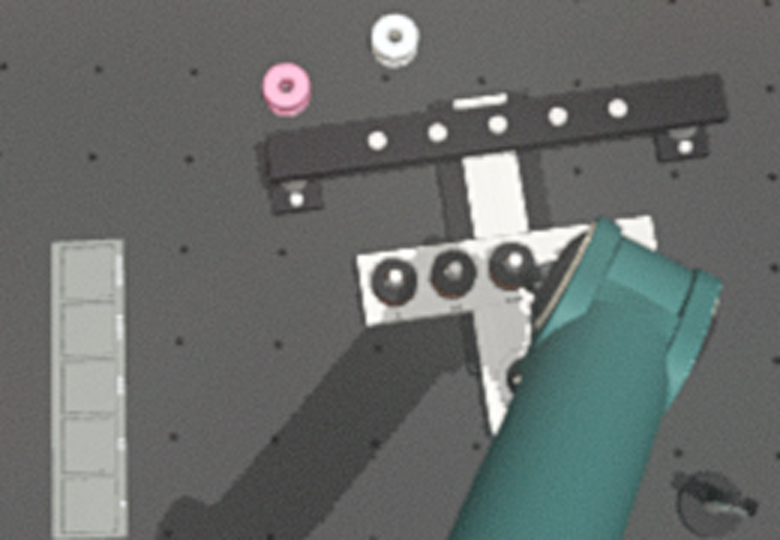

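View pics/zs3.png

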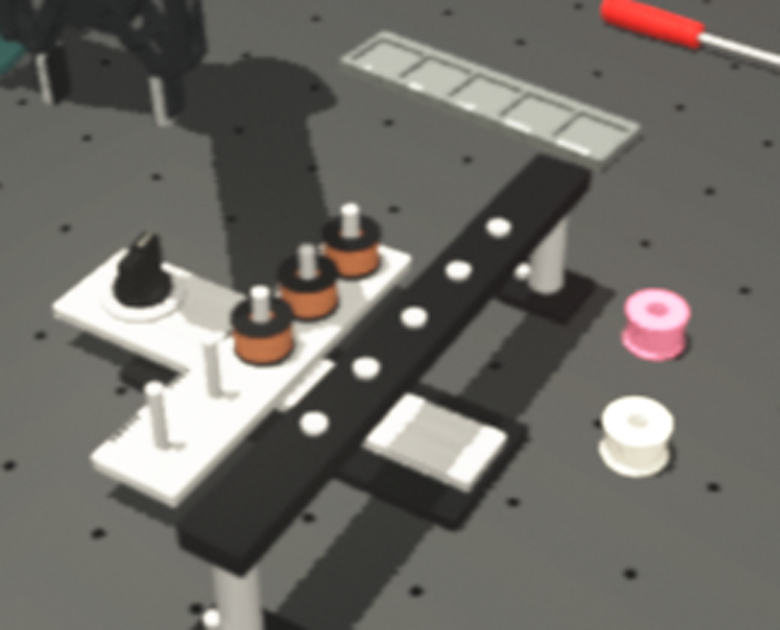

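```bash
cat >> h.py <<'E'
def coilfit(cam,X,p,r=.03,zlo=.058,zhi=.072):
    m=(np.hypot(X[...,0]-p[0],X[...,1]-p[1])<r)&(X[...,2]>zlo)&(X[...,2]<zhi)
    (c,rad)=cv2.minEnclosingCircle((X[m][:,:2]*1000).astype(np.float32)); return np.round(c,1),round(rad,1),m.sum(),np.round(np.median(X[m][:,2]),4),np.round(X[m].mean(0)[:2]*1000,1)
E
python3 - <<'E'
from h import *
t,dt=grab_frame('top'); s,ds=grab_frame('scene')
print(w('top',254,331.7,z=.066))
for cam,d in(('top',dt),('scene',ds)):
    X=cloud(cam,d)
    for p in ([.576,-.014],[.585,-.068],[.5945,-.122]): print(cam,coilfit(cam,X,p))
    x,y,z=X[...,0],X[...,1],X[...,2]
    tr=(x>.3)&(x<.65)&(y<.36)&(y>.15)&(z>.008)&(z<.016); print('tray',rect(X[tr][:,:2]),tr.sum())
    import sys
    im=t if cam=='top' else s
    hsv=cv2.cvtColor(im,cv2.COLOR_RGB2HSV); 
    r0,r1,c0,c1=(230,345,210,250) if cam=='top' else (185,235,285,400)
    print(hsv[r0+10:r1:25,c0+5:c1:12].reshape(-1,3)[:12].tolist())
E
```

```text
[ 0.57076539 -0.01409288  0.066     ]
top (array([575.5, -11.3]), 21.7, np.int64(172), np.float64(0.0642), array([575. , -11.3]))
top (array([584.6, -65.4]), 21.8, np.int64(166), np.float64(0.0641), array([583.8, -65.5]))
top (array([ 594.4, -119.6]), 21.6, np.int64(137), np.float64(0.0644), array([ 595.5, -117.5]))
tray (array([471., 258.]), array([142.6, 285.5]), 84.25808715820312) 864
[[30, 5, 97], [38, 7, 148], [48, 7, 174], [30, 3, 96], [45, 9, 180], [100, 3, 227], [15, 10, 100], [43, 10, 182], [83, 5, 216], [130, 8, 101], [40, 8, 183], [40, 9, 174]]
scene (array([575. , -16.6]), 23.8, np.int64(200), np.float64(0.0648), array([577.7, -19.2]))
scene (array([583.7, -70.7]), 22.7, np.int64(220), np.float64(0.0651), array([587.7, -73.8]))
scene (array([ 593.6, -124.6]), 22.5, np.int64(237), np.float64(0.0649), array([ 596.5, -126.8]))
tray (array([471.8, 266.7]), array([284.7,  77.1]), 4.7605390548706055) 706
[[30, 15, 100], [36, 17, 151], [35, 19, 144], [36, 13, 102], [25, 15, 100], [21, 18, 99], [25, 15, 99], [21, 18, 99], [21, 18, 99], [21, 18, 98], [25, 15, 105], [34, 17, 103]]
```

```bash
cat >> h.py <<'E'
def tray(im,cam,z=.012):
    g=cv2.cvtColor(im,cv2.COLOR_RGB2GRAY); hs=cv2.cvtColor(im,cv2.COLOR_RGB2HSV)
    m=(g>125)&(hs[...,1]<40)
    r,c=np.nonzero(m); 
    W=np.array([w(cam,a,b,z=z) for a,b in zip(r,c)])
    k=(W[:,0]>.28)&(W[:,0]<.66)&(W[:,1]>.15)&(W[:,1]<.38)
    msk=np.zeros_like(g); msk[r[k],c[k]]=255
    n,l,st,ce=cv2.connectedComponentsWithStats(cv2.morphologyEx(msk,cv2.MORPH_CLOSE,np.ones((3,3))))
    i=1+np.argmax(st[1:,4]); rr,cc=np.nonzero(l==i)
    W=np.array([w(cam,a,b,z=z)[:2] for a,b in zip(rr,cc)])
    return rect(W)
E
python3 - <<'E'
from h import *
t,dt=grab_frame('top'); s,ds=grab_frame('scene')
print(tray(t,'top'),tray(s,'scene'))
plan([.5753,-.014,.14],99.7)
E
```

```text
Traceback (most recent call last):
  File "h.py", line 35, in tray
    W=np.array([w(cam,a,b,z=z) for a,b in zip(r,c)])
                ~^^^^^^^^^^^^^
  File "h.py", line 6, in w
    m=camera_model(cam);P=np.array(m['pose'])
ValueError: time passes only in moves, steps and waits
```

```bash
sed -i 's/^def snap/_cm={}\n_c0=camera_model\ndef camera_model(n):\n    if n not in _cm: _cm[n]=_c0(n)\n    return _cm[n]\ndef snap/' h.py
python3 - <<'E'
from h import *
t,dt=grab_frame('top'); s,ds=grab_frame('scene')
print(tray(t,'top'),tray(s,'scene'))
plan([.5753,-.014,.14],99.7)
E
```

```text
(array([472.8, 270.9]), array([282.1,  69.4]), 4.203503131866455) (array([473.5, 267.6]), array([283.8,  75.2]), 4.3590407371521)
pos [ 0.4858 -0.1418  0.1822] yaw 109.6 t 11.97 open 1.003 F [-0.7 -0.  -0.3]
shift total [1.501 2.105 0.757] n 3 per row [0.5   0.702 0.252]
turn units 1.64 (half-turn alt -28.36 )
```

```bash
python3 - <<'E'
from h import *
# spindle tip tops z=.086 : scene zoom (350,207),(307,247),(261,290) ; flange tops
for c,r in ((350,207),(307,247),(261,290),(157,384)): print('tip',np.round(w('scene',180+r/3,180+c/3,z=.086)*1000,1))
for c,r in ((351,232),(307,273),(262,318)): print('flange',np.round(w('scene',180+r/3,180+c/3,z=.066)*1000,1))
for c,r in ((396,276),(455,269),(515,260)): print('top tip',np.round(w('top',160+r/3,200+c/3,z=.086)*1000,1))
for c,r in ((394,281),(453,273),(512,267)): print('top flange',np.round(w('top',160+r/3,200+c/3,z=.066)*1000,1))
E
```

```text
tip [576.  -15.3  86. ]
tip [585.8 -69.3  86. ]
tip [ 595.7 -123.2   86. ]
tip [ 613.3 -229.4   86. ]
flange [578.3 -17.3  66. ]
flange [587.6 -72.3  66. ]
flange [ 598.8 -126.9   66. ]
top tip [572.7 -14.3  86. ]
top tip [580.8 -67.5  86. ]
top tip [ 590.8 -121.6   86. ]
top flange [571.7 -13.1  66. ]
top flange [580.8 -67.   66. ]
top flange [ 588.1 -121.    66. ]
```

Request:
carry_out(increments=[[[0.5,0.7,0.1,0,1],[0.5,0.7,0.1,0,1],[0.4,0.6,0.1,0,1],[0,0,0,0.85,1],[0,0,0,0.85,1],[0,0,0,0,1]]])

```text
time: 12.72
position: [0.5737, -0.019, 0.1645]
tool_rot: [[-0.157, 0.988, 0.013], [0.988, 0.157, 0.013], [0.011, 0.015, -1.0]]
contact_force: [-0.6, -0.1, 0.0]
opening: 1.003
```

```bash
python3 - <<'E'
from h import *
plan([.5748,-.0145,.11],99.7)
E
```

```text
pos [ 0.5737 -0.019   0.1645] yaw 99.0 t 12.72 open 1.003 F [-0.6 -0.1  0. ]
shift total [0.061 0.016 0.91 ] n 2 per row [0.031 0.008 0.455]
turn units -0.11 (half-turn alt 29.89 )
```

Request:
carry_out(increments=[[[0.06,0.01,0.5,0,1],[0,0,0.5,0,1],[0,0,0.5,0,1],[0,0,0.4,0,1],[0,0,0.05,0,1],[0,0,0,0,1]]])

```text
time: 13.48
position: [0.5763, -0.015, 0.0451]
tool_rot: [[-0.165, 0.986, 0.015], [0.986, 0.164, 0.014], [0.011, 0.017, -1.0]]
contact_force: [0.5, 0.4, 0.8]
opening: 0.999
```

```bash
python3 - <<'E'
from h import *
plan([.5748,-.0145,.044],99.7)
E
```

```text
pos [ 0.5763 -0.015   0.0451] yaw 99.5 t 13.47 open 0.999 F [0.5 0.4 0.8]
shift total [ 0.012 -0.024  0.018] n 1 per row [ 0.012 -0.024  0.018]
turn units -0.04 (half-turn alt 29.96 )
```

Request:
carry_out(increments=[[[0,0,0,0,0],[0,0,0,0,0],[0,0,0,0,0],[0,0,0,0,0],[0,0,-0.3,0,0],[0,0,-0.4,0,0],[0,0,-0.5,0,0],[0,0,-0.5,0,0],[0,0,-0.1,0,0]]], force=40)

```text
time: 14.6
position: [0.5758, -0.017, 0.1625]
tool_rot: [[-0.164, 0.986, 0.02], [0.986, 0.164, 0.014], [0.011, 0.022, -1.0]]
contact_force: [-0.1, 0.3, -0.8]
opening: 0.488
```

```bash
python3 - <<'E'
from h import *
plan([.37,.262,.15],184.3)
E
```

```text
pos [ 0.5758 -0.017   0.1625] yaw 99.5 t 14.6 open 0.488 F [-0.1  0.3 -0.8]
shift total [ 5.149 -2.623  0.206] n 6 per row [ 0.858 -0.437  0.034]
turn units -14.14 (half-turn alt 15.86 )
```

Request:
carry_out(increments=[[[0.75,-0.38,0,0,0],[0.75,-0.38,0,0,0],[0.75,-0.38,0,0,0],[0.75,-0.38,0,0,0],[0.75,-0.38,0,0,0],[0.75,-0.38,0,0,0],[0.6,-0.3,0,0,0],[0,0,0,0,0]]])

```text
time: 15.6
position: [0.3651, 0.2662, 0.1611]
tool_rot: [[-0.163, 0.986, 0.02], [0.987, 0.163, 0.012], [0.009, 0.022, -1.0]]
contact_force: [0.1, 0.3, -0.4]
opening: 0.491
```

Request:
carry_out(increments=[[[0,0,0,-0.95,0],[0,0,0,-0.95,0],[0,0,0,-0.95,0],[0,0,0,-0.95,0],[0,0,0,-0.95,0],[0,0,0,-0.95,0],[0,0,0,-0.95,0],[0,0,0,-0.95,0],[0,0,0,-0.95,0],[0,0,0,-0.95,0],[0,0,0,-0.95,0],[0,0,0,-0.95,0],[0,0,0,-0.95,0],[0,0,0,-0.95,0],[0,0,0,-0.7,0],[0,0,0,0,0]]])

```text
time: 17.6
position: [0.3703, 0.248, 0.1571]
tool_rot: [[-0.996, -0.084, 0.015], [-0.084, 0.996, -0.001], [-0.015, -0.002, -1.0]]
contact_force: [-0.4, -0.2, -0.8]
opening: 0.49
```

```bash
python3 - <<'E'
from h import *
plan([.3633,.2623,.05],184.3)
t,dt=grab_frame('top'); s,ds=grab_frame('scene')
for nm,im,(r0,r1,c0,c1) in (('zt4',t,(220,360,180,380)),('zs4',s,(80,250,250,450))):
    cr=im[r0:r1,c0:c1]; cv2.imwrite(f'pics/{nm}.png',cv2.resize(cr,None,fx=3.5,fy=3.5,interpolation=cv2.INTER_CUBIC)[:,:,::-1])
E
```

```text
pos [0.3703 0.248  0.1571] yaw -175.2 t 17.6 open 0.49 F [-0.4 -0.2 -0.8]
shift total [0.122 0.251 1.782] n 2 per row [0.061 0.125 0.891]
turn units 0.09 (half-turn alt -29.91 )
```

View pics/zs4.png

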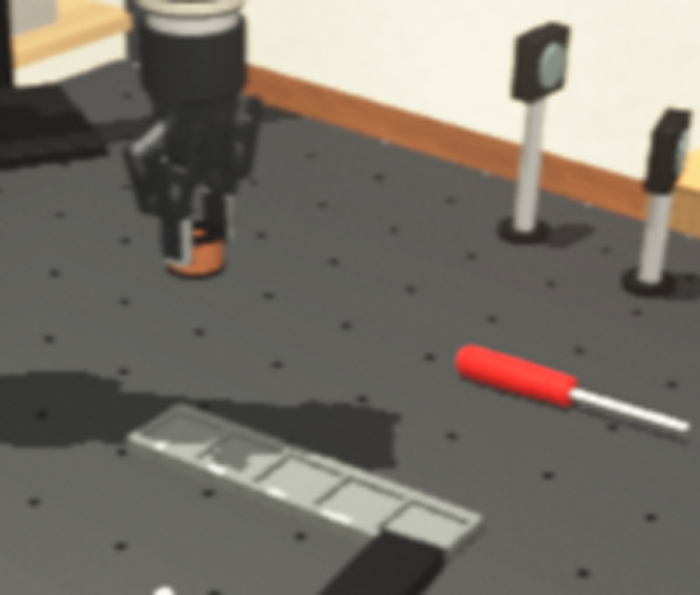

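View pics/zt4.png

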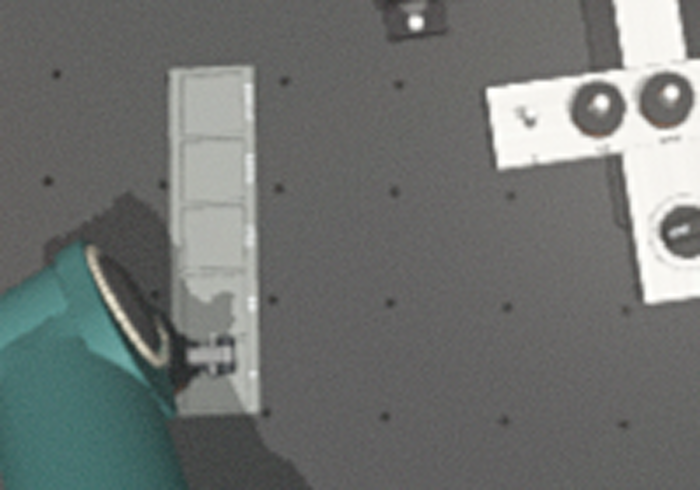

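Request:
carry_out(increments=[[[0.06,0.12,0.5,0,0],[0.06,0.12,0.5,0,0],[0,0,0.4,0.1,0],[0,0,0,0,0]]])

```text
time: 18.2
position: [0.3644, 0.2623, 0.0715]
tool_rot: [[-0.998, -0.067, 0.017], [-0.067, 0.998, 0.001], [-0.017, -0.0, -1.0]]
contact_force: [-0.6, 0.7, -0.4]
opening: 0.491
```

```bash
python3 - <<'E'
from h import *
plan([.3633,.2623,.02],184.3)
t,dt=grab_frame('top'); s,ds=grab_frame('scene')
print(tray(t,'top'),tray(s,'scene'))
for nm,im,(r0,r1,c0,c1) in (('zs5',s,(160,260,270,410)),):
    cr=im[r0:r1,c0:c1]; cv2.imwrite(f'pics/{nm}.png',cv2.resize(cr,None,fx=5,fy=5,interpolation=cv2.INTER_CUBIC)[:,:,::-1])
E
```

```text
pos [0.3644 0.2623 0.0715] yaw -176.1 t 18.2 open 0.491 F [-0.6  0.7 -0.4]
shift total [0.034 0.001 0.858] n 1 per row [0.034 0.001 0.858]
turn units -0.07 (half-turn alt 29.93 )
(array([476.7, 239.4]), array([281.8,  70.6]), 3.938972234725952) (array([478.6, 235.5]), array([281.4,  74.1]), 4.512911796569824)
```

View pics/zs5.png

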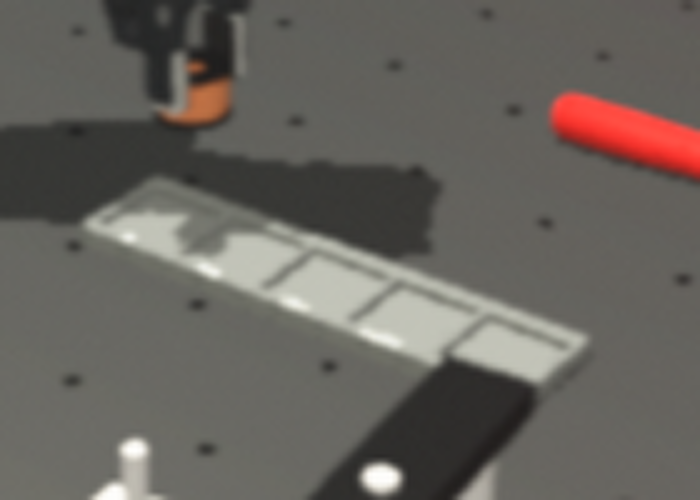

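```bash
python3 - <<'E'
from h import *
plan([.3675,.2307,.04],184.2)
E
```

```text
pos [0.3656 0.2633 0.0731] yaw -176.1 t 18.3 open 0.489 F [-0.2 -0.4 -0.7]
shift total [ 0.016 -0.545  0.551] n 1 per row [ 0.016 -0.545  0.551]
turn units -0.05 (half-turn alt 29.95 )
```

Request:
carry_out(increments=[[[0,-0.27,0.15,0,0],[0,-0.27,0.15,0,0],[0,0,0,0,0],[0,0,0,0,0]]])

```text
time: 18.8
position: [0.3715, 0.2333, 0.0593]
tool_rot: [[-0.997, -0.067, 0.027], [-0.067, 0.998, 0.01], [-0.028, 0.008, -1.0]]
contact_force: [0.6, 0.4, -0.8]
opening: 0.489
```

```bash
python3 - <<'E'
from h import *
plan([.3675,.2307,.024],184.2)
t,dt=grab_frame('top'); s,ds=grab_frame('scene')
print(tray(t,'top'),tray(s,'scene'))
for nm,im,(r0,r1,c0,c1) in (('zs6',s,(160,260,270,410)),('zt6',t,(260,360,210,300))):
    cr=im[r0:r1,c0:c1]; cv2.imwrite(f'pics/{nm}.png',cv2.resize(cr,None,fx=5,fy=5,interpolation=cv2.INTER_CUBIC)[:,:,::-1])
E
```

```text
pos [0.3715 0.2333 0.0593] yaw -176.2 t 18.8 open 0.489 F [ 0.6  0.4 -0.8]
shift total [ 0.087 -0.043  0.586] n 1 per row [ 0.087 -0.043  0.586]
turn units -0.06 (half-turn alt 29.94 )
(array([477.8, 239.4]), array([282.6,  80.8]), 6.72865629196167) (array([511., 238.]), array([216.4,  74.1]), 4.512911796569824)
```

View pics/zs6.png

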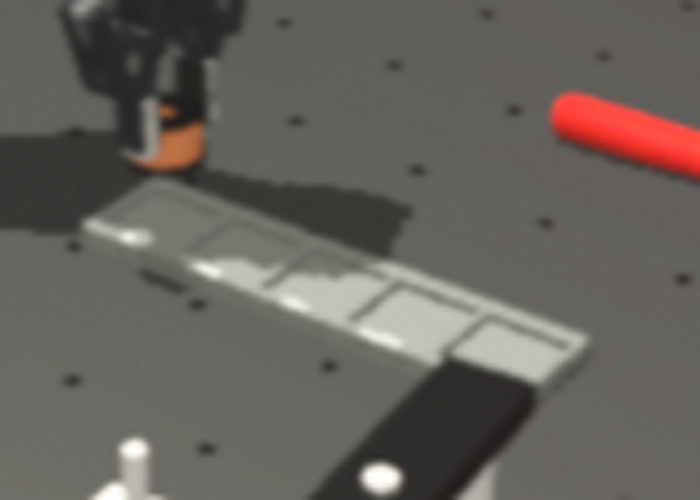

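View pics/zt6.png

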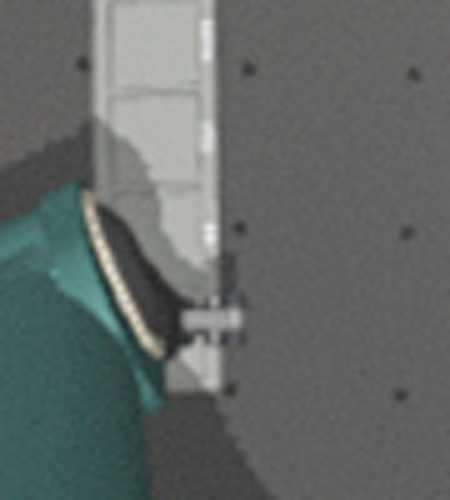

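```bash
cat >> h.py <<'E'
def overlay(im,cam,c,yaw,fn,win,f,coil=None):
    r0,r1,c0,c1=win; v=cv2.resize(im[r0:r1,c0:c1],None,fx=f,fy=f,interpolation=cv2.INTER_CUBIC)[:,:,::-1].copy()
    px=lambda p:[int((proj(cam,p)[1]-c0+.5)*f),int((proj(cam,p)[0]-r0+.5)*f)]
    a=np.radians(yaw);ex=np.array([np.cos(a),np.sin(a),0]);ey=np.array([-ex[1],ex[0],0]);C=np.array([c[0],c[1],0])
    P=[]
    for k in range(5):
        P.append((C+ex*(k-2)*.055,.025,.025))
    P.append((C,.14,.034))
    for q,hx,hy in P:
        cv2.polylines(v,[np.array([px(q+ex*sx*hx+ey*sy*hy+[0,0,.012]) for sx,sy in((-1,-1),(1,-1),(1,1),(-1,1))])],True,(0,255,0),1)
    if coil is not None:
        th=np.linspace(0,2*np.pi,30); 
        cv2.polylines(v,[np.array([px(np.array(coil)+[.022*np.cos(t),.022*np.sin(t),0]) for t in th])],True,(0,0,255),1)
    cv2.imwrite('pics/'+fn,v)
E
python3 - <<'E'
from h import *
t,dt=grab_frame('top'); s,ds=grab_frame('scene')
p=monitor.get_obs()['position']
overlay(s,'scene',[.4772,.2388],4.2,'os6.png',(160,260,270,410),5,p+[0,0,-.009])
overlay(t,'top',[.4772,.2388],4.2,'ot6.png',(230,350,200,300),5,p+[0,0,-.009])
E
```

```text
(no output)
```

View pics/os6.png

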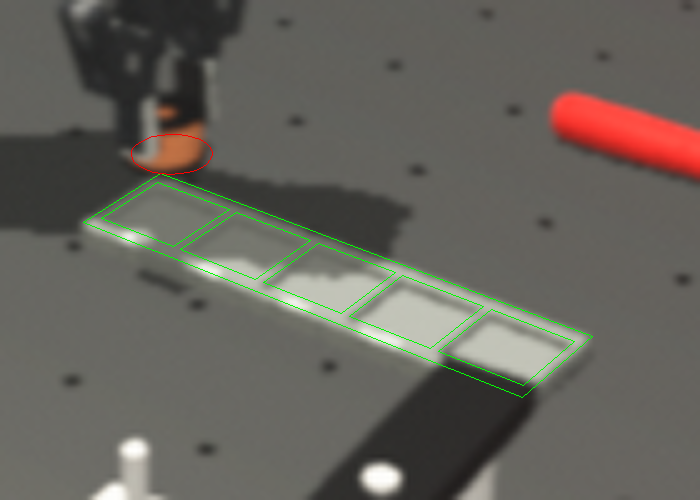

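View pics/ot6.png

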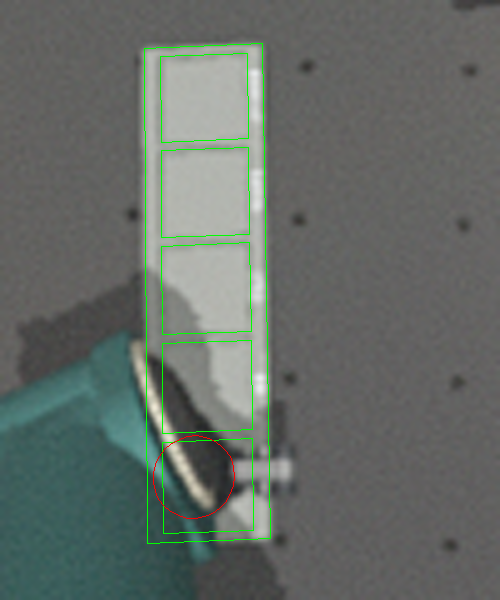

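```bash
python3 - <<'E'
from h import *
plan([.369,.2315,.032],184.2)
E
```

```text
pos [0.371  0.233  0.0587] yaw -176.1 t 19.0 open 0.489 F [ 0.8  0.2 -0.5]
shift total [ 0.046 -0.027  0.444] n 1 per row [ 0.046 -0.027  0.444]
turn units -0.05 (half-turn alt 29.95 )
```

Request:
carry_out(increments=[[[0.05,-0.03,0.2,0,0],[0.02,0,0.2,0,0],[0,0,0,0,0]]])

```text
time: 19.38
position: [0.3668, 0.2315, 0.0327]
tool_rot: [[-0.997, -0.069, 0.026], [-0.069, 0.998, 0.009], [-0.026, 0.007, -1.0]]
contact_force: [0.2, -0.7, -0.8]
opening: 0.489
```

```bash
python3 - <<'E'
from h import *
plan([.369,.2315,.017],184.2)
s,ds=grab_frame('scene')
p=monitor.get_obs()['position']
overlay(s,'scene',[.4772,.2388],4.2,'os7.png',(170,235,275,365),8,p+[0,0,-.009])
cv2.imwrite('pics/rs7.png',cv2.resize(s[170:235,275:365],None,fx=8,fy=8,interpolation=cv2.INTER_CUBIC)[:,:,::-1])
E
```

```text
pos [0.3668 0.2315 0.0327] yaw -176.0 t 19.38 open 0.489 F [ 0.2 -0.7 -0.8]
shift total [-0.03  -0.004  0.262] n 1 per row [-0.03  -0.004  0.262]
turn units -0.04 (half-turn alt 29.96 )
```

View pics/os7.png

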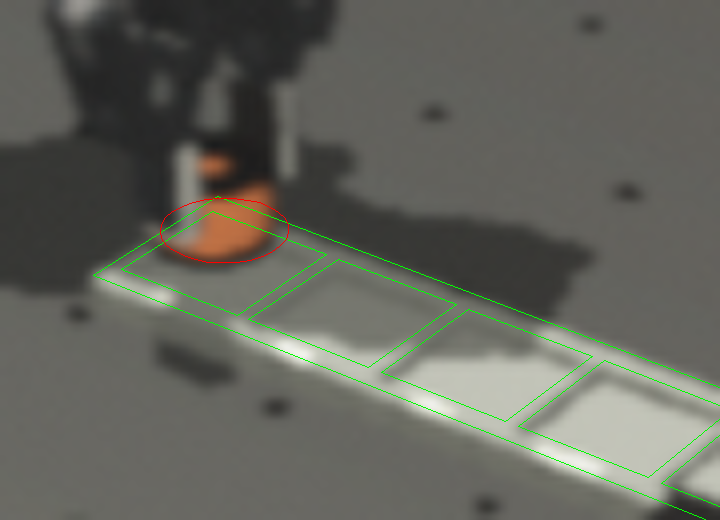

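View pics/rs7.png

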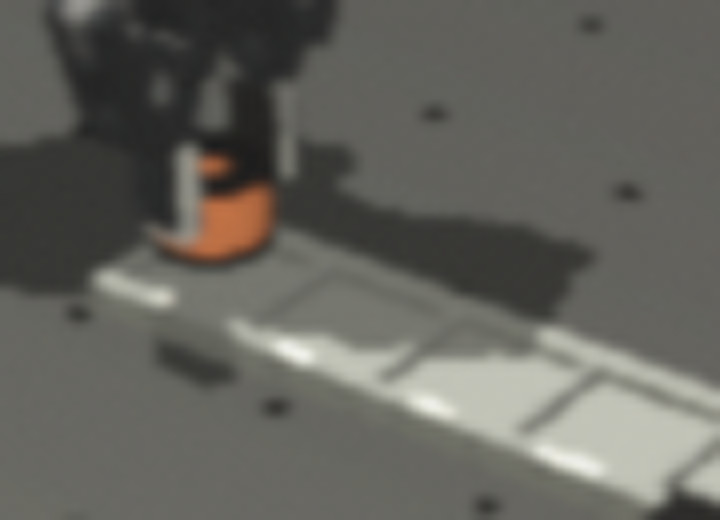

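```bash
cat > orange.py <<'E'
from h import *
def edges(s,win):
    r0,r1,c0,c1=win; f=6
    v=cv2.resize(s[r0:r1,c0:c1],None,fx=f,fy=f,interpolation=cv2.INTER_CUBIC)
    h=cv2.cvtColor(v,cv2.COLOR_RGB2HSV); m=((h[...,0]<16)&(h[...,1]>110)&(h[...,2]>60)).astype(np.uint8)
    n,l,st,ce=cv2.connectedComponentsWithStats(m); i=1+np.argmax(st[1:,4]); x,y,ww,hh,a=st[i]
    return dict(left=c0+x/f-.5,right=c0+(x+ww)/f-.5,top=r0+y/f-.5,bottom=r0+(y+hh)/f-.5)
def rng(cam,p):
    P=np.array(camera_model(cam)['pose']); return -(P[:3,:3].T@(np.array(p)-P[:3,3]))[2]
if __name__=='__main__':
    s,ds=grab_frame('scene')
    for c,win in (([.5745,-.0681+.054,.051],None),([.584,-.0686,.051],(255,295,268,298)),([.5932,-.1228,.051],(268,305,255,282))):
        if win is None: continue
        e=edges(s,win);pc=proj('scene',c);k=rng('scene',c)/camera_model('scene')['fx']*1000
        print({q:round(v,1) for q,v in e.items()},np.round(pc,1),'mm: left',(e['left']-pc[1])*k,'right',(e['right']-pc[1])*k,'bot',(e['bottom']-pc[0])*k)
    p=monitor.get_obs()['position'];c=p+[0,0,.006]
    e=edges(s,(185,205,290,312));pc=proj('scene',c);k=rng('scene',c)/camera_model('scene')['fx']*1000
    print(p,{q:round(v,1) for q,v in e.items()},np.round(pc,1),'mm: left',(e['left']-pc[1])*k,'right',(e['right']-pc[1])*k,'bot',(e['bottom']-pc[0])*k)
E
python3 orange.py
```

```text
{'left': np.float64(273.8), 'right': np.float64(291.8), 'top': np.float64(274.7), 'bottom': np.float64(285.8)} [275.1 282.6] mm: left -18.484118455395613 right 19.453947825839762 bot 22.6828608884114
{'left': np.float64(258.2), 'right': np.float64(277.0), 'top': np.float64(289.2), 'bottom': np.float64(300.8)} [289.5 267.2] mm: left -18.42442710007865 right 19.837897450051504 bot 22.956268911968337
[0.36741005 0.23181643 0.0334535 ] {'left': np.float64(297.0), 'right': np.float64(308.8), 'top': np.float64(192.0), 'bottom': np.float64(202.2)} [193.4 302.6] mm: left -15.329521983927794 right 16.78983128846401 bot 23.905340097303863
```

Request:
carry_out(increments=[[[-0.035,-0.015,0,0,0],[0,0,0.08,0,0],[0,0,0.1,0,0],[0,0,0.06,0,0],[0,0,0,0,0]]])

```text
time: 20.1
position: [0.3708, 0.2314, 0.0185]
tool_rot: [[-0.997, -0.069, 0.028], [-0.069, 0.998, 0.011], [-0.029, 0.009, -1.0]]
contact_force: [-0.8, 0.2, -1.0]
opening: 0.492
```

```bash
python3 - <<'E'
from h import *
plan([.3697,.2307,.0155],184.2)
E
```

```text
pos [0.3708 0.2314 0.0185] yaw -176.1 t 20.1 open 0.492 F [-0.8  0.2 -1. ]
shift total [ 0.021 -0.011  0.049] n 1 per row [ 0.021 -0.011  0.049]
turn units -0.04 (half-turn alt 29.96 )
```

Request:
carry_out(increments=[[[0.015,-0.01,0.03,0,0],[0,0,0.03,0,0],[0,0,0,0,0]]])

```text
time: 20.48
position: [0.3718, 0.2314, 0.0178]
tool_rot: [[-0.997, -0.067, 0.03], [-0.067, 0.998, 0.013], [-0.031, 0.011, -0.999]]
contact_force: [-0.4, 0.8, -0.3]
opening: 0.488
```

```bash
python3 - <<'E'
from h import *
plan([.3697,.2307,.0155],184.2)
s,ds=grab_frame('scene')
cv2.imwrite('pics/rs8.png',cv2.resize(s[170:235,275:365],None,fx=8,fy=8,interpolation=cv2.INTER_CUBIC)[:,:,::-1])
E
```

```text
pos [0.3718 0.2314 0.0178] yaw -176.2 t 20.48 open 0.488 F [-0.4  0.8 -0.3]
shift total [ 0.036 -0.009  0.037] n 1 per row [ 0.036 -0.009  0.037]
turn units -0.06 (half-turn alt 29.94 )
```

View pics/rs8.png

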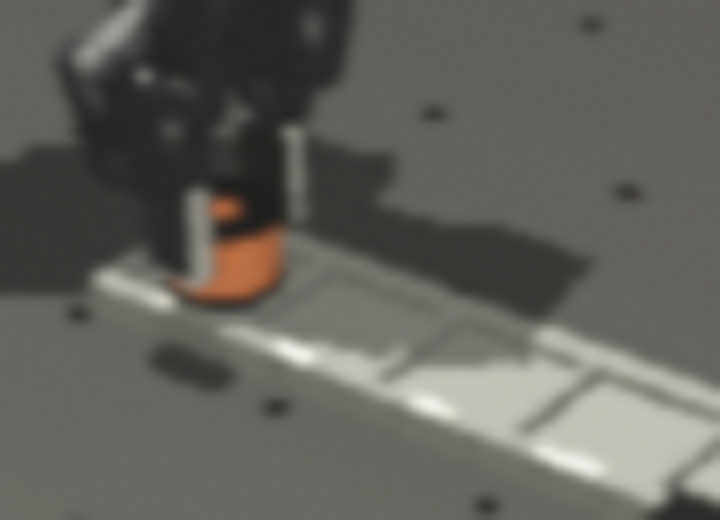

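Request:
carry_out(increments=[[[0.05,-0.01,0.0,0,0],[0.02,0,0.03,0,0],[0,0,0.03,0,0],[0,0,0,0,0]]])

```text
time: 21.02
position: [0.3692, 0.2308, 0.0177]
tool_rot: [[-0.997, -0.067, 0.033], [-0.067, 0.998, 0.016], [-0.034, 0.014, -0.999]]
contact_force: [0.1, -0.3, 0.3]
opening: 0.485
```

```bash
python3 - <<'E'
from h import *
plan([.3697,.2307,.0155],184.2)
s,ds=grab_frame('scene')
cv2.imwrite('pics/rs9.png',cv2.resize(s[170:235,275:365],None,fx=8,fy=8,interpolation=cv2.INTER_CUBIC)[:,:,::-1])
E
```

```text
pos [0.3692 0.2308 0.0177] yaw -176.2 t 21.02 open 0.485 F [ 0.1 -0.3  0.3]
shift total [-0.006 -0.003  0.037] n 1 per row [-0.006 -0.003  0.037]
turn units -0.06 (half-turn alt 29.94 )
```

View pics/rs9.png

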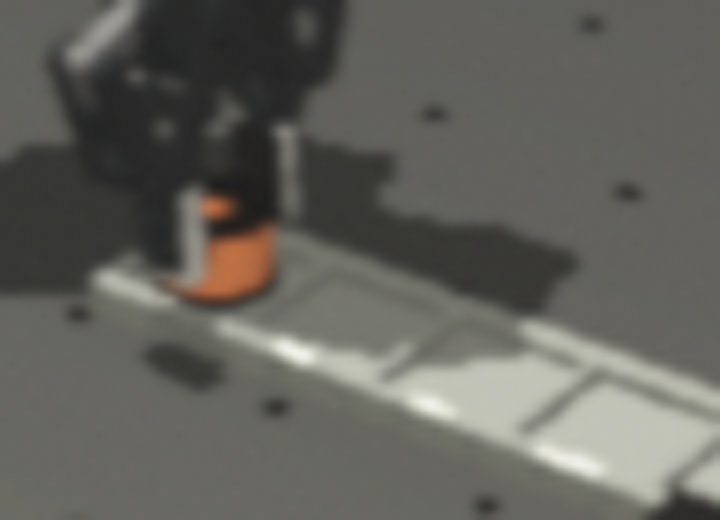

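Request:
carry_out(increments=[[[0,0,0.08,0,0],[0,0,0,0,0]]])

```text
time: 21.32
position: [0.3709, 0.231, 0.0154]
tool_rot: [[-0.997, -0.066, 0.035], [-0.066, 0.998, 0.018], [-0.036, 0.016, -0.999]]
contact_force: [-0.2, 1.0, -0.5]
opening: 0.494
```

```bash
python3 - <<'E'
from h import *
plan([.3697,.2307,.0155],184.2)
print(monitor.get_obs()['joints'])
E
```

```text
pos [0.3709 0.231  0.0154] yaw -176.2 t 21.32 open 0.494 F [-0.2  1.  -0.5]
shift total [ 0.021 -0.004 -0.002] n 1 per row [ 0.021 -0.004 -0.002]
turn units -0.07 (half-turn alt 29.93 )
[-0.7909046   0.4920198   0.17896628  2.27410056 -0.22869314  0.35149824
  1.21604367]
```

Request:
carry_out(increments=[[[0.02,0,0,0,0.49],[0,0,0,0,0.55],[0,0,0,0,0.65],[0,0,0,0,0.65]]])

```text
time: 21.82
position: [0.3688, 0.2308, 0.0142]
tool_rot: [[-0.997, -0.067, 0.034], [-0.066, 0.998, 0.017], [-0.035, 0.015, -0.999]]
contact_force: [-0.1, 0.7, -0.1]
opening: 0.652
```

```bash
python3 - <<'E'
from h import *
plan([.3697,.2307,.0155],184.2)
s,ds=grab_frame('scene')
cv2.imwrite('pics/rs10.png',cv2.resize(s[170:235,275:365],None,fx=8,fy=8,interpolation=cv2.INTER_CUBIC)[:,:,::-1])
E
```

```text
pos [0.3688 0.2308 0.0142] yaw -176.2 t 21.82 open 0.652 F [-0.1  0.7 -0.1]
shift total [-0.016 -0.002 -0.02 ] n 1 per row [-0.016 -0.002 -0.02 ]
turn units -0.07 (half-turn alt 29.93 )
```

View pics/rs10.png

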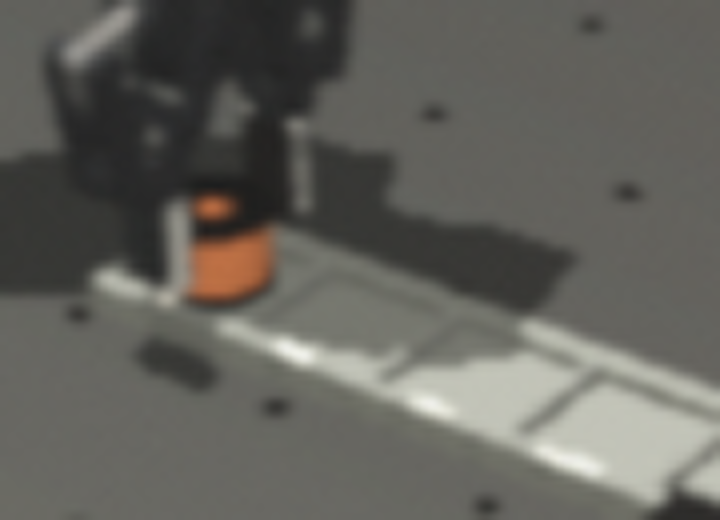

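Request:
carry_out(increments=[[[0,0,-0.6,0,0.7],[0,0,-0.8,0,0.7],[0,0,-0.8,0,0.7],[0,0,-0.3,0,1],[0,0,0,0.95,1],[0,0,0,0.95,1],[0,0,0,0.95,1],[0,0,0,0.95,1],[0,0,0,0.95,1],[0,0,0,0.95,1],[0,0,0,0.95,1],[0,0,0,0.95,1],[0,0,0,0.95,1],[0,0,0,0.95,1],[0,0,0,0.95,1],[0,0,0,0.95,1],[0,0,0,0.95,1],[0,0,0,0.95,1],[0,0,0,0,1]]])

```text
time: 24.25
position: [0.3614, 0.227, 0.1678]
tool_rot: [[-0.198, 0.98, 0.03], [0.98, 0.198, 0.016], [0.01, 0.033, -0.999]]
contact_force: [-0.2, 0.3, 0.7]
opening: 1.002
```

```bash
python3 - <<'E'
from h import *
plan([.5846,-.0682,.15],99.7)
E
```

```text
pos [0.3614 0.227  0.1678] yaw 101.4 t 24.25 open 1.002 F [-0.2  0.3  0.7]
shift total [-5.562  2.663  0.33 ] n 7 per row [-0.795  0.38   0.047]
turn units 0.29 (half-turn alt -29.71 )
```

Request:
carry_out(increments=[[[-0.79,0.38,0.03,0.3,1],[-0.79,0.38,0.03,0,1],[-0.79,0.38,0.03,0,1],[-0.79,0.38,0.03,0,1],[-0.79,0.38,0.03,0,1],[-0.79,0.38,0.03,0,1],[-0.79,0.38,0.03,0,1],[0,0,0,0,1]]])

```text
time: 25.25
position: [0.5857, -0.0775, 0.1557]
tool_rot: [[-0.191, 0.981, 0.032], [0.982, 0.19, 0.017], [0.011, 0.034, -0.999]]
contact_force: [-0.7, -0.2, -0.7]
opening: 1.001
```

```bash
python3 - <<'E'
from h import *
plan([.5846,-.0682,.045],99.7)
t,dt=grab_frame('top'); s,ds=grab_frame('scene')
a,b=tray(t,'top'),tray(s,'scene'); print(a,b)
overlay(s,'scene',[.4772,.2388],4.2,'os11.png',(170,235,275,405),6,[.3675,.2307,.006])
overlay(t,'top',[.4772,.2388],4.2,'ot11.png',(220,360,200,400),4,[.3675,.2307,.036])
E
```

```text
pos [ 0.5857 -0.0775  0.1557] yaw 101.0 t 25.25 open 1.001 F [-0.7 -0.2 -0.7]
shift total [ 0.136 -0.052  1.846] n 3 per row [ 0.045 -0.017  0.615]
turn units 0.22 (half-turn alt -29.78 )
(array([477.3, 239.5]), array([280.9,  70.6]), 3.938972234725952) (array([494.4, 236.9]), array([249.7,  74.3]), 4.350826263427734)
```

View pics/os11.png

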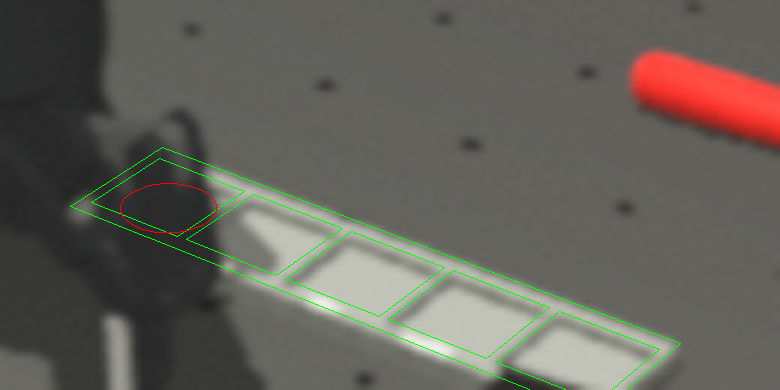

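View pics/ot11.png

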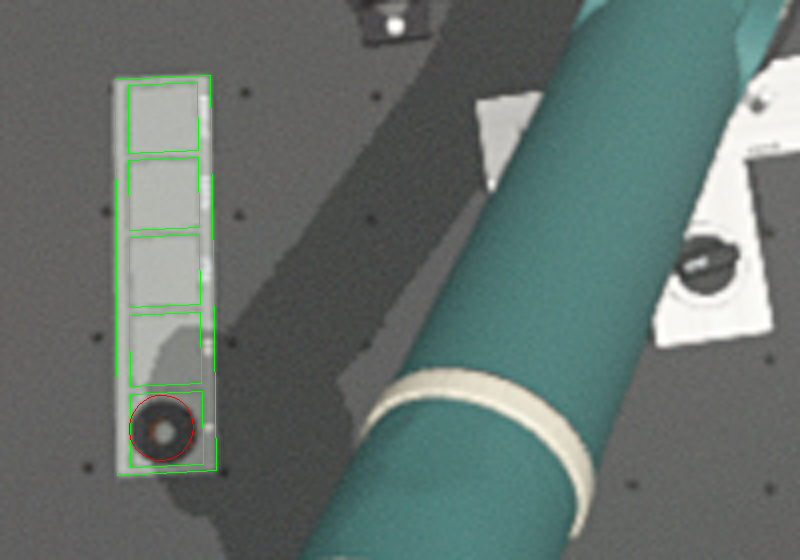

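```bash
python3 - <<'E'
from h import *
plan([.5846,-.066,.045],99.7)
E
```

```text
pos [ 0.584  -0.073   0.1553] yaw 101.2 t 25.35 open 0.998 F [0.4 0.6 0.6]
shift total [ 0.086 -0.027  1.84 ] n 3 per row [ 0.029 -0.009  0.613]
turn units 0.26 (half-turn alt -29.74 )
```

Request:
carry_out(increments=[[[0.06,-0.03,0.5,0.25,1],[0.03,0,0.5,0,1],[0,0,0.5,0,1],[0,0,0.3,0,1],[0,0,0,0,1]]])

```text
time: 25.98
position: [0.5824, -0.0557, 0.0453]
tool_rot: [[-0.183, 0.983, 0.028], [0.983, 0.182, 0.027], [0.021, 0.033, -0.999]]
contact_force: [0.3, -0.4, 1.6]
opening: 1.0
```

```bash
python3 - <<'E'
from h import *
plan([.5846,-.066,.045],99.7)
E
```

```text
pos [ 0.5824 -0.0557  0.0453] yaw 100.6 t 25.98 open 1.0 F [ 0.3 -0.4  1.6]
shift total [-0.176  0.005  0.001] n 1 per row [-0.176  0.005  0.001]
turn units 0.14 (half-turn alt -29.86 )
```

Request:
carry_out(increments=[[[-0.17,0,0,0.1,1],[0,0,0,0,1]]])

```text
time: 26.22
position: [0.5856, -0.0663, 0.047]
tool_rot: [[-0.173, 0.984, 0.032], [0.985, 0.172, 0.027], [0.021, 0.036, -0.999]]
contact_force: [0.2, 1.1, -0.3]
opening: 0.998
```

```bash
python3 - <<'E'
from h import *
plan([.5846,-.066,.045],99.7)
E
```

```text
pos [ 0.5856 -0.0663  0.047 ] yaw 100.0 t 26.23 open 0.998 F [ 0.2  1.1 -0.3]
shift total [ 0.008 -0.016  0.032] n 1 per row [ 0.008 -0.016  0.032]
turn units 0.04 (half-turn alt -29.96 )
```

Request:
carry_out(increments=[[[0,0,0.03,0,0],[0,0,0,0,0],[0,0,0,0,0],[0,0,0,0,0],[0.01,0.01,-0.3,0,0],[0.01,0.015,-0.4,0,0],[0.01,0.015,-0.4,0,0],[0.01,0.015,-0.5,0,0],[0,0,-0.2,0,0],[0,0,0,0,0]]])

```text
time: 27.48
position: [0.5854, -0.0665, 0.1616]
tool_rot: [[-0.172, 0.984, 0.035], [0.985, 0.171, 0.027], [0.021, 0.039, -0.999]]
contact_force: [0.3, -0.6, -0.8]
opening: 0.487
```

```bash
python3 - <<'E'
from h import *
a=np.radians(4.2);print(.4772-.055*np.cos(a),.2388-.055*np.sin(a))
plan([.4223+.03,.2348,.14],184.2)
t,dt=grab_frame('top');print(tray(t,'top'))
E
```

```text
0.42234770375265485 0.23477189915798027
pos [ 0.5854 -0.0665  0.1616] yaw 99.9 t 27.48 open 0.487 F [ 0.3 -0.6 -0.8]
shift total [ 5.319 -1.338  0.42 ] n 6 per row [ 0.887 -0.223  0.07 ]
turn units -14.05 (half-turn alt 15.95 )
(array([477.4, 239.5]), array([280.6,  70.6]), 3.938972234725952)
```

Request:
carry_out(increments=[[[0.8,-0.27,0,0,0],[0.8,-0.27,0,0,0],[0.8,-0.27,0,0,0],[0.8,-0.27,0,0,0],[0.8,-0.27,0,0,0],[0.8,-0.27,0,0,0],[0.6,-0.2,0,0,0],[0,0,0,0,0]]])

```text
time: 28.52
position: [0.4122, 0.2406, 0.1549]
tool_rot: [[-0.171, 0.985, 0.022], [0.985, 0.17, 0.018], [0.014, 0.025, -1.0]]
contact_force: [0.6, -1.2, -0.7]
opening: 0.489
```

Request:
carry_out(increments=[[[0,0,0,-0.95,0],[0,0,0,-0.95,0],[0,0,0,-0.95,0],[0,0,0,-0.95,0],[0,0,0,-0.95,0],[0,0,0,-0.95,0],[0,0,0,-0.95,0],[0,0,0,-0.95,0],[0,0,0,-0.95,0],[0,0,0,-0.95,0],[0,0,0,-0.95,0],[0,0,0,-0.95,0],[0,0,0,-0.95,0],[0,0,0,-0.95,0],[0,0,0,-0.7,0],[0,0,0,0,0]]])

```text
time: 30.52
position: [0.4133, 0.2166, 0.1418]
tool_rot: [[-0.996, -0.088, 0.004], [-0.088, 0.996, -0.007], [-0.004, -0.007, -1.0]]
contact_force: [0.7, -0.4, -1.2]
opening: 0.491
```

```bash
python3 - <<'E'
from h import *
plan([.4223,.2348,.06],184.2)
t,dt=grab_frame('top'); s,ds=grab_frame('scene')
a,b=tray(t,'top'),tray(s,'scene'); print(a,b)
p=monitor.get_obs()['position']
overlay(s,'scene',[.4772,.2388],4.2,'os12.png',(100,235,250,405),5,p-[0,0,.009])
E
```

```text
pos [0.4133 0.2166 0.1418] yaw -175.0 t 30.52 open 0.491 F [ 0.7 -0.4 -1.2]
shift total [-0.171  0.299  1.362] n 2 per row [-0.085  0.15   0.681]
turn units 0.14 (half-turn alt -29.86 )
(array([518.7, 238.2]), array([205.1,  83.7]), 11.286867141723633) (array([543.1, 234.9]), array([166.5,  67.1]), 23.414093017578125)
```

View pics/os12.png

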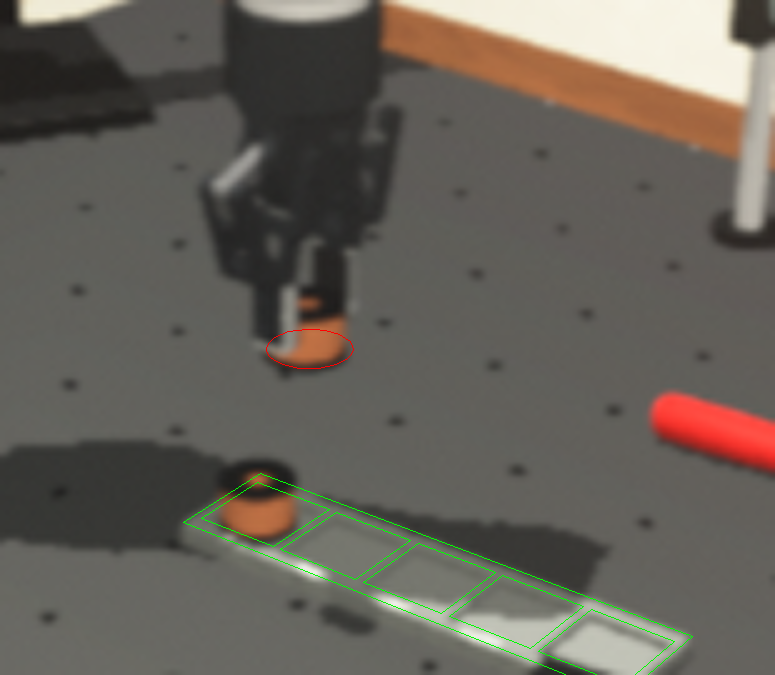

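Request:
carry_out(increments=[[[-0.09,0.15,0.5,0.1,0],[-0.09,0.15,0.5,0,0],[0,0,0.3,0,0],[0,0,0,0,0]]])

```text
time: 31.12
position: [0.4244, 0.235, 0.0618]
tool_rot: [[-0.997, -0.071, 0.006], [-0.071, 0.997, -0.006], [-0.006, -0.007, -1.0]]
contact_force: [0.5, 0.5, 0.6]
opening: 0.493
```

```bash
python3 - <<'E'
from h import *
plan([.4223,.2348,.035],184.2)
E
```

```text
pos [0.4244 0.235  0.0618] yaw -175.9 t 31.12 open 0.493 F [0.5 0.5 0.6]
shift total [0.038 0.002 0.446] n 1 per row [0.038 0.002 0.446]
turn units -0.02 (half-turn alt 29.98 )
```

Request:
carry_out(increments=[[[0,0,0.25,0,0],[0,0,0.2,0,0],[0,0,0,0,0]]])

```text
time: 31.5
position: [0.4255, 0.2351, 0.0343]
tool_rot: [[-0.998, -0.07, 0.008], [-0.07, 0.998, -0.005], [-0.008, -0.006, -1.0]]
contact_force: [-0.1, -0.6, -0.2]
opening: 0.487
```

```bash
python3 - <<'E'
from orange import *
plan([.4223,.2348,.018],184.2)
s,ds=grab_frame('scene')
p=monitor.get_obs()['position']
overlay(s,'scene',[.4772,.2388],4.2,'os13.png',(170,235,275,365),8,p+[0,0,-.009])
for nm,c in(('held',p+[0,0,.006]),('coil1',np.array([.3675,.2307,.021]))):
    pc=proj('scene',c);k=rng('scene',c)/camera_model('scene')['fx']*1000
    r,q=int(pc[0]),int(pc[1])
    e=edges(s,(r-4,r+13,q-13,q+12)); print(nm,np.round(pc,1),{q:round(float(v),1) for q,v in e.items()},'mm: left %.1f right %.1f bot %.1f'%((e['left']-pc[1])*k,(e['right']-pc[1])*k,(e['bottom']-pc[0])*k))
E
```

```text
pos [0.4255 0.2351 0.0343] yaw -176.0 t 31.5 open 0.487 F [-0.1 -0.6 -0.2]
shift total [0.055 0.001 0.271] n 1 per row [0.055 0.001 0.271]
turn units -0.03 (half-turn alt 29.97 )
held [199.6 319.8] {'left': 314.7, 'right': 326.8, 'top': 198.3, 'bottom': 208.3} mm: left -13.5 right 18.8 bot 23.1
coil1 [199.4 302.5] {'left': 293.7, 'right': 309.0, 'top': 197.8, 'bottom': 207.2} mm: left -24.2 right 17.8 bot 21.2
```

View pics/os13.png

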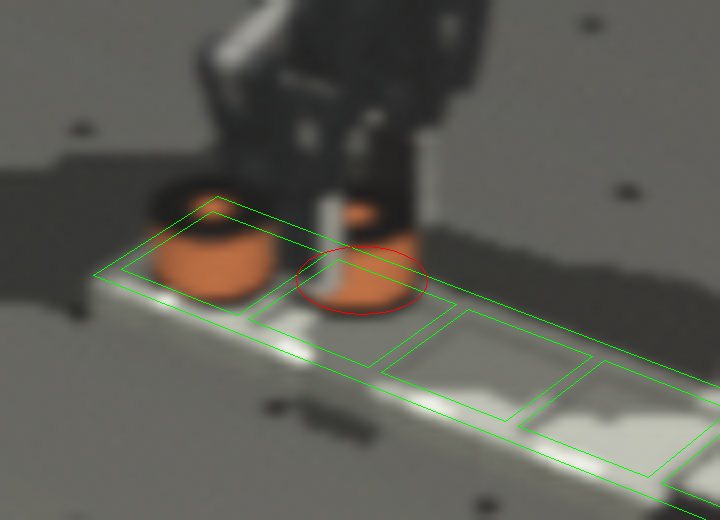

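Request:
carry_out(increments=[[[0.06,0,0.05,0,0],[0,0,0.12,0,0],[0,0,0,0,0]]])

```text
time: 31.92
position: [0.4225, 0.2353, 0.0246]
tool_rot: [[-0.998, -0.07, 0.01], [-0.07, 0.998, -0.004], [-0.01, -0.004, -1.0]]
contact_force: [0.7, 0.3, -0.9]
opening: 0.491
```

```bash
python3 - <<'E'
from h import *
plan([.4223,.2348,.0165],184.2)
E
```

```text
pos [0.4225 0.2353 0.0246] yaw -176.0 t 31.93 open 0.491 F [ 0.7  0.3 -0.9]
shift total [ 0.005 -0.008  0.135] n 1 per row [ 0.005 -0.008  0.135]
turn units -0.03 (half-turn alt 29.97 )
```

Request:
carry_out(increments=[[[0,-0.005,0.12,0,0],[0.02,0,0.05,0,0],[0,0,0,0,0]]])

```text
time: 32.3
position: [0.4243, 0.2352, 0.0164]
tool_rot: [[-0.998, -0.068, 0.014], [-0.068, 0.998, -0.001], [-0.014, -0.002, -1.0]]
contact_force: [-0.6, 0.6, -1.0]
opening: 0.486
```

```bash
python3 - <<'E'
from h import *
plan([.4223,.2348,.0165],184.2)
s,ds=grab_frame('scene')
cv2.imwrite('pics/rs14.png',cv2.resize(s[170:235,275:365],None,fx=8,fy=8,interpolation=cv2.INTER_CUBIC)[:,:,::-1])
E
```

```text
pos [0.4243 0.2352 0.0164] yaw -176.1 t 32.3 open 0.486 F [-0.6  0.6 -1. ]
shift total [ 0.034 -0.005 -0.002] n 1 per row [ 0.034 -0.005 -0.002]
turn units -0.05 (half-turn alt 29.95 )
```

View pics/rs14.png

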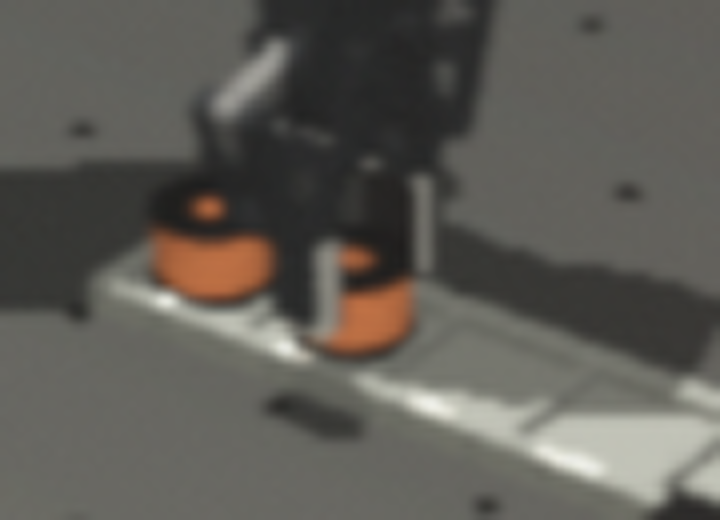

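Request:
carry_out(increments=[[[0.04,0,0,0,0],[0,0,0.03,0,0],[0,0,0,0,0.55],[0,0,0,0,0.65],[0,0,0,0,0.65]]])

```text
time: 32.98
position: [0.4222, 0.2352, 0.0153]
tool_rot: [[-0.998, -0.068, 0.015], [-0.068, 0.998, -0.0], [-0.015, -0.001, -1.0]]
contact_force: [0.2, 0.0, -0.5]
opening: 0.648
```

```bash
python3 - <<'E'
from h import *
plan([.4223,.2348,.0165],184.2)
s,ds=grab_frame('scene')
cv2.imwrite('pics/rs15.png',cv2.resize(s[170:235,275:365],None,fx=8,fy=8,interpolation=cv2.INTER_CUBIC)[:,:,::-1])
E
```

```text
pos [0.4222 0.2352 0.0153] yaw -176.1 t 32.98 open 0.648 F [ 0.2  0.  -0.5]
shift total [-0.002 -0.007 -0.019] n 1 per row [-0.002 -0.007 -0.019]
turn units -0.05 (half-turn alt 29.95 )
```

View pics/rs15.png

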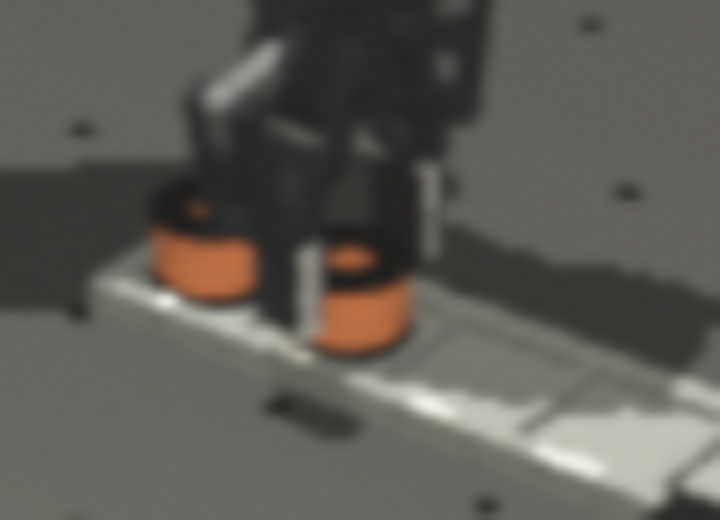

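Coil 2 sits in pocket 2 at about (350,310) in the zoom. I rise and go for coil 3.

Request:
carry_out(increments=[[[0,0,-0.6,0,0.7],[0,0,-0.8,0,0.7],[0,0,-0.8,0,0.7],[0,0,-0.3,0,1],[0,0,0,0.95,1],[0,0,0,0.95,1],[0,0,0,0.95,1],[0,0,0,0.95,1],[0,0,0,0.95,1],[0,0,0,0.95,1],[0,0,0,0.95,1],[0,0,0,0.95,1],[0,0,0,0.95,1],[0,0,0,0.95,1],[0,0,0,0.95,1],[0,0,0,0.95,1],[0,0,0,0.95,1],[0,0,0,0.95,1],[0,0,0,0.3,1],[0,0,0,0,1]]])

```text
time: 35.52
position: [0.4152, 0.2341, 0.1652]
tool_rot: [[-0.17, 0.985, 0.006], [0.985, 0.17, -0.007], [-0.008, 0.005, -1.0]]
contact_force: [0.6, 0.0, -0.3]
opening: 1.002
```

```bash
python3 - <<'E'
from h import *
plan([.5942,-.115,.15],99.7)
t,dt=grab_frame('top')
overlay(t,'top',[.4772,.2388],4.2,'ot16.png',(220,360,200,400),4,[.4223,.2348,.036])
E
```

```text
pos [0.4152 0.2341 0.1652] yaw 99.8 t 35.52 open 1.002 F [ 0.6  0.  -0.3]
shift total [-6.238  1.949  0.31 ] n 7 per row [-0.891  0.278  0.044]
turn units 0.02 (half-turn alt -29.98 )
```

View pics/ot16.png

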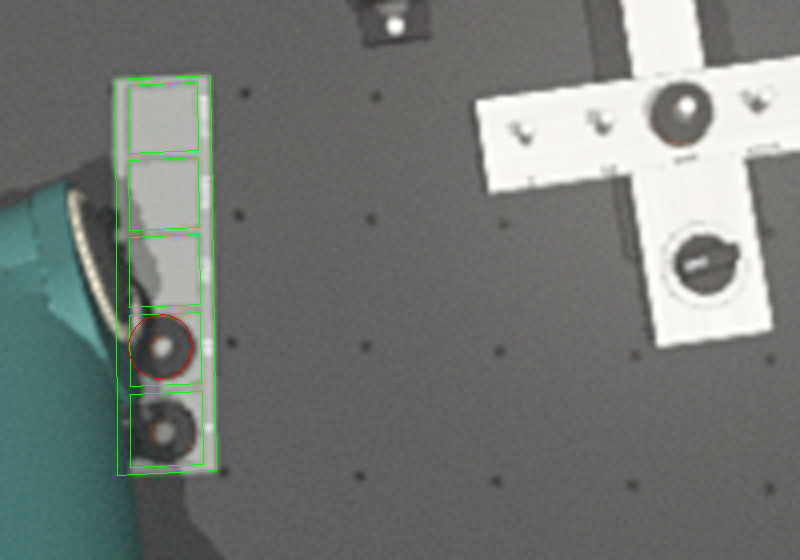

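Request:
carry_out(increments=[[[-0.9,0.28,0,0,1],[-0.9,0.28,0,0,1],[-0.9,0.28,0,0,1],[-0.9,0.28,0,0,1],[-0.9,0.28,0,0,1],[-0.9,0.28,0,0,1],[-0.8,0.28,0,0,1],[0,0,0,0,1]]])

```text
time: 36.58
position: [0.6032, -0.1199, 0.1681]
tool_rot: [[-0.186, 0.982, 0.008], [0.982, 0.186, -0.006], [-0.007, 0.007, -1.0]]
contact_force: [0.2, 0.5, 0.5]
opening: 1.003
```

```bash
python3 - <<'E'
from h import *
plan([.5942,-.1205,.045],99.7)
E
```

```text
pos [ 0.6032 -0.1199  0.1681] yaw 100.7 t 36.58 open 1.003 F [0.2 0.5 0.5]
shift total [ 0.034 -0.163  2.051] n 3 per row [ 0.011 -0.054  0.684]
turn units 0.17 (half-turn alt -29.83 )
```

Request:
carry_out(increments=[[[0.01,-0.16,0.5,0.17,1],[0,0,0.4,0,1],[0,0,0,0,1]]])

```text
time: 36.95
position: [0.5934, -0.1197, 0.1124]
tool_rot: [[-0.171, 0.985, 0.007], [0.985, 0.171, -0.004], [-0.005, 0.006, -1.0]]
contact_force: [-1.2, 0.2, 1.7]
opening: 1.002
```

```bash
python3 - <<'E'
from h import *
plan([.5942,-.1205,.045],99.7)
E
```

```text
pos [ 0.5934 -0.1197  0.1124] yaw 99.9 t 36.95 open 1.002 F [-1.2  0.2  1.7]
shift total [-0.01   0.004  1.123] n 2 per row [-0.005  0.002  0.562]
turn units 0.03 (half-turn alt -29.97 )
```

Request:
carry_out(increments=[[[0,0,0.4,0,1],[0,0,0.4,0,1],[0,0,0.28,0,1],[0,0,0,0,1]]])

```text
time: 37.45
position: [0.5964, -0.117, 0.0496]
tool_rot: [[-0.176, 0.984, 0.012], [0.984, 0.177, -0.002], [-0.004, 0.012, -1.0]]
contact_force: [-0.7, 0.3, -0.2]
opening: 1.004
```

```bash
python3 - <<'E'
from h import *
plan([.5942,-.1205,.045],99.7)
E
```

```text
pos [ 0.5964 -0.117   0.0496] yaw 100.2 t 37.45 open 1.004 F [-0.7  0.3 -0.2]
shift total [-0.051 -0.047  0.076] n 1 per row [-0.051 -0.047  0.076]
turn units 0.08 (half-turn alt -29.92 )
```

Request:
carry_out(increments=[[[-0.05,-0.04,0.06,0.08,1],[0,0,0,0,1],[0,0,0,0,1]]])

```text
time: 37.83
position: [0.596, -0.1209, 0.0481]
tool_rot: [[-0.168, 0.986, 0.016], [0.986, 0.168, -0.003], [-0.005, 0.015, -1.0]]
contact_force: [-0.1, -0.3, -0.8]
opening: 1.002
```

```bash
python3 - <<'E'
from h import *
plan([.5942,-.1205,.045],99.7)
E
```

```text
pos [ 0.596  -0.1209  0.0481] yaw 99.7 t 37.83 open 1.002 F [-0.1 -0.3 -0.8]
shift total [ 0.012 -0.029  0.051] n 1 per row [ 0.012 -0.029  0.051]
turn units -0.01 (half-turn alt 29.99 )
```

Grip and lift.

Request:
carry_out(increments=[[[0,-0.02,0.05,0,0],[0,0,0,0,0],[0,0,0,0,0],[0,0,0,0,0],[0,0.005,-0.3,0,0],[0,0.005,-0.4,0,0],[0,0.005,-0.4,0,0],[0,0,-0.5,0,0],[0,0,-0.2,0,0],[0,0,0,0,0]]])

```text
time: 39.08
position: [0.594, -0.1209, 0.1604]
tool_rot: [[-0.167, 0.986, 0.018], [0.986, 0.167, -0.003], [-0.005, 0.017, -1.0]]
contact_force: [0.6, 0.4, -1.4]
opening: 0.489
```

```bash
python3 - <<'E'
from h import *
plan([.482,.25,.16],184.2)
t,dt=grab_frame('top');print(tray(t,'top'))
E
```

```text
pos [ 0.594  -0.1209  0.1604] yaw 99.6 t 39.08 open 0.489 F [ 0.6  0.4 -1.4]
shift total [ 6.407 -0.807 -0.043] n 8 per row [ 0.801 -0.101 -0.005]
turn units -14.1 (half-turn alt 15.9 )
(array([477. , 239.5]), array([281.4,  70.6]), 3.9389724731445312)
```

Request:
carry_out(increments=[[[0.8,-0.1,0,0,0],[0.8,-0.1,0,0,0],[0.8,-0.1,0,0,0],[0.8,-0.1,0,0,0],[0.8,-0.1,0,0,0],[0.8,-0.1,0,0,0],[0.8,-0.1,0,0,0],[0.8,-0.1,0,0,0],[0,0,0,0,0]]])

```text
time: 40.25
position: [0.4733, 0.259, 0.1457]
tool_rot: [[-0.165, 0.986, 0.002], [0.986, 0.165, -0.012], [-0.012, 0.0, -1.0]]
contact_force: [0.4, -0.7, -1.0]
opening: 0.488
```

Request:
carry_out(increments=[[[0,0,0,-0.95,0],[0,0,0,-0.95,0],[0,0,0,-0.95,0],[0,0,0,-0.95,0],[0,0,0,-0.95,0],[0,0,0,-0.95,0],[0,0,0,-0.95,0],[0,0,0,-0.95,0],[0,0,0,-0.95,0],[0,0,0,-0.95,0],[0,0,0,-0.95,0],[0,0,0,-0.95,0],[0,0,0,-0.95,0],[0,0,0,-0.95,0],[0,0,0,-0.7,0],[0,0,0,0,0]]])

```text
time: 42.25
position: [0.4696, 0.2344, 0.1296]
tool_rot: [[-0.996, -0.088, -0.022], [-0.087, 0.995, -0.038], [0.025, -0.036, -0.999]]
contact_force: [0.6, 0.6, -1.1]
opening: 0.494
```

```bash
python3 - <<'E'
from h import *
plan([.4772,.2388,.06],184.2)
s,ds=grab_frame('scene')
p=monitor.get_obs()['position']
overlay(s,'scene',[.4772,.2388],4.2,'os17.png',(100,235,250,405),5,p-[0,0,.009])
E
```

```text
pos [0.4696 0.2344 0.1296] yaw -175.0 t 42.25 open 0.494 F [ 0.6  0.6 -1.1]
shift total [-0.161  0.105  1.153] n 2 per row [-0.08   0.052  0.576]
turn units 0.13 (half-turn alt -29.87 )
```

View pics/os17.png

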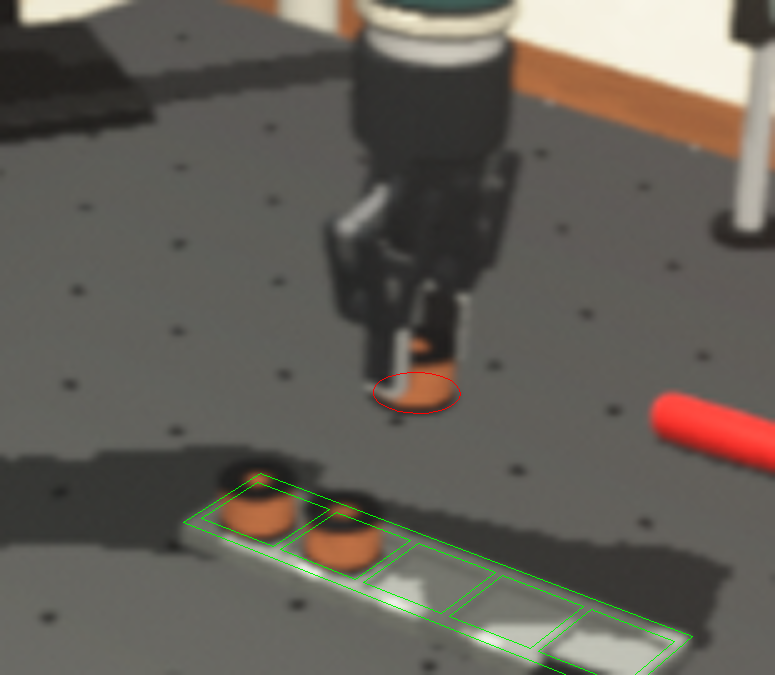

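Request:
carry_out(increments=[[[-0.08,0.05,0.5,0.1,0],[-0.08,0.05,0.5,0,0],[0,0,0.1,0,0],[0,0,0,0,0]]])

```text
time: 42.8
position: [0.4782, 0.2369, 0.0616]
tool_rot: [[-0.997, -0.07, -0.021], [-0.069, 0.997, -0.039], [0.024, -0.038, -0.999]]
contact_force: [-0.2, 0.0, -0.8]
opening: 0.49
```

```bash
python3 - <<'E'
from h import *
plan([.4772,.2388,.033],184.2)
E
```

```text
pos [0.4782 0.2369 0.0616] yaw -176.0 t 42.8 open 0.49 F [-0.2  0.  -0.8]
shift total [0.003 0.05  0.475] n 1 per row [0.003 0.05  0.475]
turn units -0.04 (half-turn alt 29.96 )
```

Request:
carry_out(increments=[[[0.01,0.04,0.25,0,0],[0,0.01,0.22,0,0],[0,0,0,0,0]]])

```text
time: 43.18
position: [0.4774, 0.2394, 0.0332]
tool_rot: [[-0.997, -0.07, -0.019], [-0.069, 0.997, -0.038], [0.022, -0.036, -0.999]]
contact_force: [-0.0, -0.4, -1.0]
opening: 0.494
```

```bash
python3 - <<'E'
from orange import *
plan([.4772,.2388,.0165],184.2)
s,ds=grab_frame('scene')
p=monitor.get_obs()['position']
overlay(s,'scene',[.4772,.2388],4.2,'os18.png',(170,245,295,385),8,p+[0,0,-.009])
for nm,c in(('held',p+[0,0,.006]),('coil1',np.array([.3675,.2307,.021])),('coil2',np.array([.4223,.2348,.021]))):
    pc=proj('scene',c);k=rng('scene',c)/camera_model('scene')['fx']*1000
    r,q=int(pc[0]),int(pc[1])
    e=edges(s,(r-4,r+13,q-9,q+10)); print(nm,np.round(pc,1),{q:round(float(v),1) for q,v in e.items()},'mm: left %.1f right %.1f bot %.1f'%((e['left']-pc[1])*k,(e['right']-pc[1])*k,(e['bottom']-pc[0])*k))
E
```

```text
pos [0.4774 0.2394 0.0332] yaw -176.0 t 43.17 open 0.494 F [-0.  -0.4 -1. ]
shift total [-0.002  0.     0.278] n 1 per row [-0.002  0.     0.278]
turn units -0.04 (half-turn alt 29.96 )
held [205.9 336. ] {'left': 331.5, 'right': 343.2, 'top': 205.0, 'bottom': 214.7} mm: left -11.6 right 18.8 bot 22.8
coil1 [199.4 302.5] {'left': 293.7, 'right': 308.5, 'top': 198.0, 'bottom': 207.2} mm: left -24.2 right 16.4 bot 21.2
coil2 [205.6 318.6] {'left': 310.5, 'right': 326.0, 'top': 204.5, 'bottom': 213.7} mm: left -21.9 right 19.7 bot 21.6
```

View pics/os18.png

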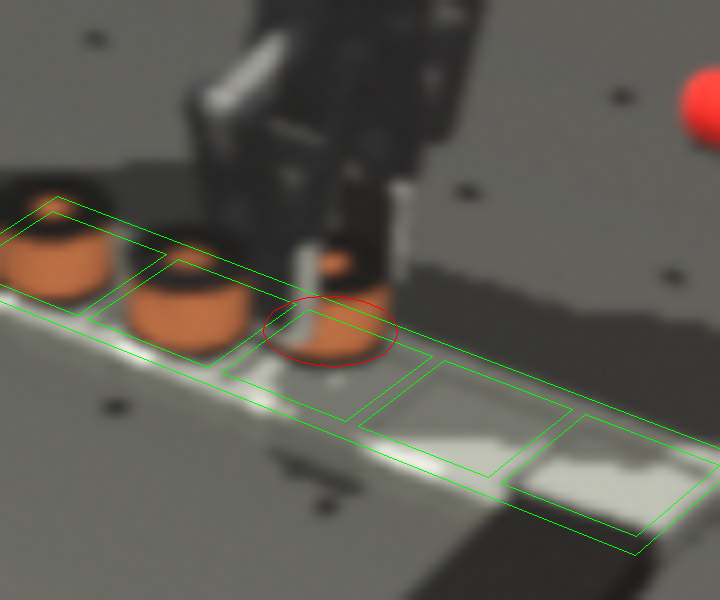

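Request:
carry_out(increments=[[[0,0,0.15,0,0],[0,0,0.12,0,0],[0,0,0,0,0]]])

```text
time: 43.6
position: [0.4782, 0.2394, 0.0171]
tool_rot: [[-0.997, -0.07, -0.017], [-0.069, 0.997, -0.036], [0.019, -0.035, -0.999]]
contact_force: [-0.5, -0.3, -1.0]
opening: 0.493
```

```bash
python3 - <<'E'
from orange import *
plan([.4772,.2388,.0165],184.2)
s,ds=grab_frame('scene')
cv2.imwrite('pics/rs19.png',cv2.resize(s[170:245,295:385],None,fx=8,fy=8,interpolation=cv2.INTER_CUBIC)[:,:,::-1])
E
```

```text
pos [0.4782 0.2394 0.0171] yaw -176.1 t 43.6 open 0.493 F [-0.5 -0.3 -1. ]
shift total [ 0.017 -0.008  0.01 ] n 1 per row [ 0.017 -0.008  0.01 ]
turn units -0.04 (half-turn alt 29.96 )
```

View pics/rs19.png

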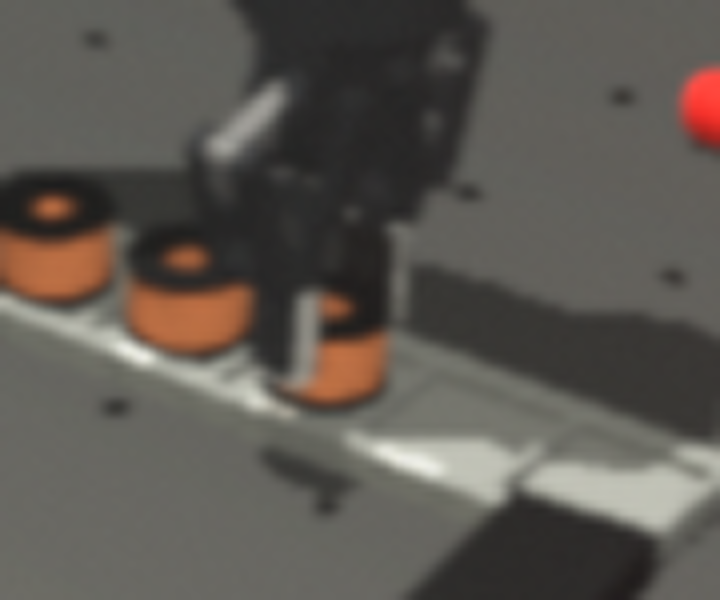

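Looks seated (spacing to coil 2 matches). Release and rise.

Request:
carry_out(increments=[[[0.015,-0.01,0.03,0,0],[0,0,0,0,0.55],[0,0,0,0,0.65],[0,0,0,0,0.65],[0,0.02,-0.5,0,0.7],[0,0.02,-0.8,0,0.7],[0,0.02,-0.8,0,0.7],[0,0,-0.3,0,1],[0,0,0,0,1]]])

```text
time: 44.78
position: [0.4795, 0.2476, 0.1641]
tool_rot: [[-0.997, -0.069, -0.017], [-0.069, 0.997, -0.036], [0.019, -0.035, -0.999]]
contact_force: [0.5, -0.8, -0.9]
opening: 1.001
```

```bash
python3 - <<'E'
from h import *
plan([.491,-.139,.17],109.4)
s,ds=grab_frame('scene')
cv2.imwrite('pics/rs20.png',cv2.resize(s[150:390,180:420],None,fx=2.5,fy=2.5,interpolation=cv2.INTER_CUBIC)[:,:,::-1])
E
```

```text
pos [0.4795 0.2476 0.1641] yaw -176.1 t 44.77 open 1.001 F [ 0.5 -0.8 -0.9]
shift total [ 0.254 -6.441  0.13 ] n 8 per row [ 0.032 -0.805  0.016]
turn units 12.42 (half-turn alt -17.58 )
```

View pics/rs20.png

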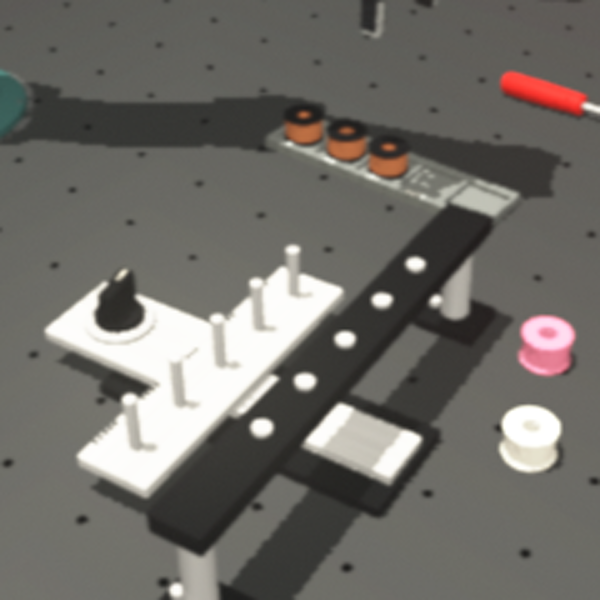

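Request:
carry_out(increments=[[[0.03,-0.8,0,0,1],[0.03,-0.8,0,0,1],[0.03,-0.8,0,0,1],[0.03,-0.8,0,0,1],[0.03,-0.8,0,0,1],[0.03,-0.8,0,0,1],[0.03,-0.8,0,0,1],[0.03,-0.7,0,0,1],[0,0,0,0,1]]])

```text
time: 45.95
position: [0.4842, -0.1428, 0.1651]
tool_rot: [[-0.997, -0.072, -0.039], [-0.07, 0.997, -0.043], [0.042, -0.04, -0.998]]
contact_force: [0.2, -0.1, 0.2]
opening: 0.998
```

Request:
carry_out(increments=[[[0,0,0,0.95,1],[0,0,0,0.95,1],[0,0,0,0.95,1],[0,0,0,0.95,1],[0,0,0,0.95,1],[0,0,0,0.95,1],[0,0,0,0.95,1],[0,0,0,0.95,1],[0,0,0,0.95,1],[0,0,0,0.95,1],[0,0,0,0.95,1],[0,0,0,0.95,1],[0,0,0,0.9,1],[0,0,0,0,1]]])

```text
time: 47.7
position: [0.4731, -0.126, 0.1465]
tool_rot: [[-0.324, 0.943, -0.074], [0.946, 0.322, -0.039], [-0.013, -0.083, -0.996]]
contact_force: [-0.6, -0.3, 0.2]
opening: 0.998
```

```bash
python3 - <<'E'
from h import *
plan([.491,-.139,.057],109.4)
t,dt=grab_frame('top')
overlay(t,'top',[.4772,.2388],4.2,'ot21.png',(220,360,200,400),4,[.4772,.2388,.036])
print(tray(t,'top')); print(w('top',0,0,z=0)[:0])
E
```

```text
pos [ 0.4731 -0.126   0.1465] yaw 108.9 t 47.7 open 0.998 F [-0.6 -0.3  0.2]
shift total [-0.282  0.335  1.473] n 2 per row [-0.141  0.168  0.736]
turn units -0.09 (half-turn alt 29.91 )
(array([477.4, 239.5]), array([280.4,  70.6]), 3.938972234725952)
[]
```

View pics/ot21.png

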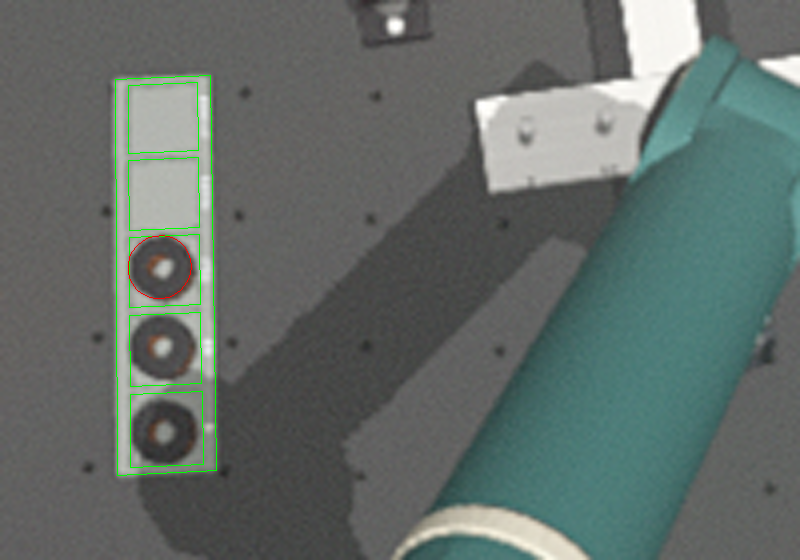

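Request:
carry_out(increments=[[[-0.14,0.17,0,-0.5,1],[-0.14,0.17,0,-0.5,1],[0,0,0,-0.5,1],[0,0,0,-0.5,1],[0,0,0,-0.5,1],[0,0,0,-0.5,1],[0,0,0,0,1]]])

```text
time: 48.62
position: [0.4968, -0.1312, 0.1413]
tool_rot: [[-0.62, 0.78, -0.08], [0.784, 0.619, -0.038], [0.02, -0.086, -0.996]]
contact_force: [-0.3, -0.2, -0.0]
opening: 1.0
```

Request:
carry_out(increments=[[[0,0,0,0.25,1],[0,0,0,0.25,1],[0,0,0,0.25,1],[0,0,0,0.25,1],[0,0,0,0.25,1],[0,0,0,0.25,1],[0,0,0,0.25,1],[0,0,0,0.25,1],[0,0,0,0.25,1],[0,0,0,0.25,1],[0,0,0,0.25,1],[0,0,0,0.25,1],[0,0,0,0,1]]])

```text
time: 50.25
position: [0.4967, -0.1308, 0.141]
tool_rot: [[-0.327, 0.941, -0.081], [0.945, 0.325, -0.038], [-0.01, -0.089, -0.996]]
contact_force: [-0.0, -0.5, 0.5]
opening: 1.001
```

```bash
python3 - <<'E'
from h import *
plan([.4895,-.1397,.057],109.4)
E
```

```text
pos [ 0.4967 -0.1308  0.141 ] yaw 109.1 t 50.25 open 1.001 F [-0.  -0.5  0.5]
shift total [-0.087 -0.036  1.409] n 2 per row [-0.044 -0.018  0.705]
turn units -0.05 (half-turn alt 29.95 )
```

Request:
carry_out(increments=[[[-0.05,0,0.3,0,0.6],[-0.04,0,0.3,0,0.6],[0,-0.02,0.3,0,0.6],[0,-0.02,0.3,0,0.6],[0,0,0.15,0,0.6],[0,0,0,0,0.6]]])

```text
time: 51.0
position: [0.487, -0.141, 0.0525]
tool_rot: [[-0.326, 0.941, -0.086], [0.945, 0.324, -0.038], [-0.008, -0.093, -0.996]]
contact_force: [-0.1, 0.6, -0.3]
opening: 0.606
```

```bash
python3 - <<'E'
from h import *
plan([.4895,-.1397,.057],109.4)
E
```

```text
pos [ 0.487  -0.141   0.0525] yaw 109.0 t 51.0 open 0.606 F [-0.1  0.6 -0.3]
shift total [ 0.006  0.039 -0.079] n 1 per row [ 0.006  0.039 -0.079]
turn units -0.06 (half-turn alt 29.94 )
```

Request:
carry_out(increments=[[[0,0.04,-0.08,0,0.6],[0,0,0,0,0],[0,0,0,0,0],[0,0,0,0,0],[0,0,0,0,0],[0,0,0,0,0]]], force=50)

```text
time: 51.75
position: [0.4914, -0.1402, 0.0587]
tool_rot: [[-0.327, 0.942, -0.082], [0.945, 0.325, -0.039], [-0.01, -0.09, -0.996]]
contact_force: [-0.6, -0.4, -0.9]
opening: 0.158
```

Request:
carry_out(increments=[[[0,0,0,-0.6,0],[0,0,0,-0.6,0],[0,0,0,-0.6,0],[0,0,0,-0.6,0],[0,0,0,-0.6,0],[0,0,0,-0.6,0],[0,0,0,-0.6,0],[0,0,0,-0.6,0],[0,0,0,-0.6,0],[0,0,0,-0.6,0],[0,0,0,-0.6,0],[0,0,0,-0.6,0],[0,0,0,-0.6,0],[0,0,0,-0.6,0],[0,0,0,-0.6,0],[0,0,0,-0.6,0],[0,0,0,-0.6,0],[0,0,0,-0.6,0],[0,0,0,-0.5,0],[0,0,0,0,0]]])

```text
time: 54.25
position: [0.4919, -0.139, 0.0588]
tool_rot: [[-0.996, 0.041, -0.077], [0.044, 0.999, -0.031], [0.076, -0.034, -0.997]]
contact_force: [0.5, 0.0, -0.4]
opening: 0.156
```

```bash
python3 - <<'E'
from h import *
o=monitor.get_obs();p=o['position']
plan(p+np.array([.1183,.0202,0]))
print(o['ft_torque'],o['joints'])
t,dt=grab_frame('scene')
cv2.imwrite('pics/rs22.png',cv2.resize(t[200:390,180:400],None,fx=3.5,fy=3,interpolation=cv2.INTER_CUBIC)[:,:,::-1])
E
```

```text
pos [ 0.4919 -0.139   0.0588] yaw 177.5 t 54.25 open 0.156 F [ 0.5  0.  -0.4]
shift total [-1.949  0.418 -0.163] n 3 per row [-0.65   0.139 -0.054]
[ 0.53650776 -0.52532329 -0.07664601] [-0.05179004  0.53201432  0.29270294  2.02323412 -0.16034573  0.68154607
  1.86388822]
```

View pics/rs22.png

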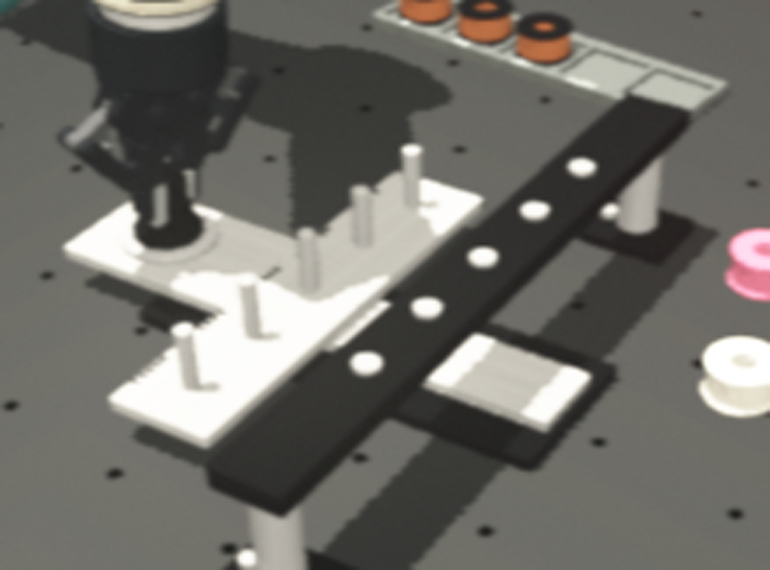

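Request:
carry_out(increments=[[[-0.24,0.052,-0.02,0,0],[-0.24,0.052,-0.02,0,0],[-0.24,0.052,-0.02,0,0],[-0.24,0.052,-0.02,0,0],[-0.24,0.052,-0.02,0,0],[-0.24,0.052,-0.02,0,0],[-0.24,0.052,-0.02,0,0],[-0.12,0.026,-0.01,0,0],[0,0,0,0,0]]])

```text
time: 55.42
position: [0.6081, -0.1191, 0.0588]
tool_rot: [[-0.996, 0.043, -0.082], [0.045, 0.998, -0.032], [0.08, -0.035, -0.996]]
contact_force: [-4.5, -0.4, 4.5]
opening: 0.153
```

```bash
python3 - <<'E'
from h import *
plan([.4919+.1183,-.139+.0202,.0588])
E
```

```text
pos [ 0.6081 -0.1191  0.0588] yaw 177.4 t 55.42 open 0.153 F [-4.5 -0.4  4.5]
shift total [-0.035  0.006 -0.003] n 1 per row [-0.035  0.006 -0.003]
```

Request:
carry_out(increments=[[[-0.08,0.015,-0.005,0,0],[-0.08,0.015,-0.005,0,0],[0,0,0,0,0]]])

```text
time: 55.8
position: [0.6079, -0.1191, 0.0588]
tool_rot: [[-0.993, 0.045, -0.106], [0.049, 0.998, -0.029], [0.104, -0.034, -0.994]]
contact_force: [1.4, 0.1, -1.7]
opening: 0.15
```

Request:
carry_out(increments=[[[0,0,0,0.6,0],[0,0,0,0.6,0],[0,0,0,0.6,0],[0,0,0,0.6,0],[0,0,0,0.6,0],[0,0,0,0.6,0],[0,0,0,0.6,0],[0,0,0,0.6,0],[0,0,0,0.6,0],[0,0,0,0.6,0],[0,0,0,0.6,0],[0,0,0,0.6,0],[0,0,0,0.6,0],[0,0,0,0.6,0],[0,0,0,0.6,0],[0,0,0,0.6,0],[0,0,0,0.6,0],[0,0,0,0.6,0],[0,0,0,0.6,0]]], force=70)

```text
time: 58.18
position: [0.6079, -0.1198, 0.0588]
tool_rot: [[-0.293, 0.95, -0.111], [0.956, 0.292, -0.025], [0.008, -0.113, -0.994]]
contact_force: [-3.5, -1.1, 2.2]
opening: 0.144
```

```bash
python3 - <<'E'
from h import *
plan([.608,-.119,.0588],109.5)
print(monitor.get_obs()['ft_torque'])
E
```

```text
pos [ 0.6079 -0.1198  0.0588] yaw 107.0 t 58.17 open 0.144 F [-3.5 -1.1  2.2]
shift total [ 0.013  0.006 -0.001] n 1 per row [ 0.013  0.006 -0.001]
turn units -0.41 (half-turn alt 29.59 )
[ 0.91914989 -0.28852873  0.76559456]
```

Request:
carry_out(increments=[[[0,0,0,0,0.4],[0,0,0,0,0.5],[0,0,0,0,0.5],[0,0,0,0,0.5],[0,-0.05,-0.4,0,0.5],[0,-0.08,-0.7,0,0.5],[0,-0.08,-0.7,0,0.5],[0,-0.03,-0.3,0,0.5],[0,0,0,0,0.5]]])

```text
time: 59.3
position: [0.61, -0.1208, 0.1941]
tool_rot: [[-0.296, 0.949, -0.106], [0.955, 0.295, -0.027], [0.006, -0.109, -0.994]]
contact_force: [-0.1, -0.2, 0.8]
opening: 0.498
```

```bash
python3 - <<'E'
from h import *
plan([.45,.05,.25])
s,ds=grab_frame('scene')
cv2.imwrite('pics/rs23.png',cv2.resize(s[150:390,180:420],None,fx=2.5,fy=2.5,interpolation=cv2.INTER_CUBIC)[:,:,::-1])
E
```

```text
pos [ 0.61   -0.1208  0.1941] yaw 107.2 t 59.3 open 0.498 F [-0.1 -0.2  0.8]
shift total [ 3.514 -1.795 -0.72 ] n 4 per row [ 0.878 -0.449 -0.18 ]
```

View pics/rs23.png

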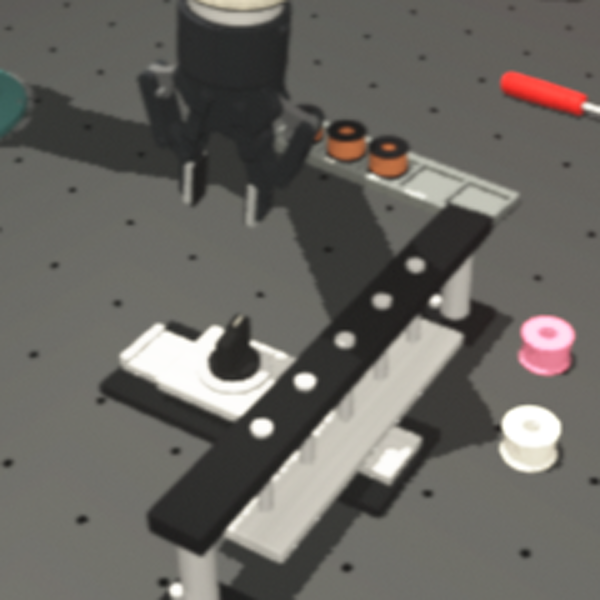

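Request:
carry_out(increments=[[[0.7,-0.35,-0.15,0,0.5],[0.7,-0.35,-0.15,0,0.5],[0.7,-0.35,-0.15,0,0.5],[0.7,-0.35,-0.15,0,0.5],[0.7,-0.35,-0.1,0,0.5],[0,0,0,0,0.5],[0,0,0,0,0.5]]])

```text
time: 60.22
position: [0.4421, 0.0554, 0.2398]
tool_rot: [[-0.298, 0.946, -0.125], [0.955, 0.296, -0.033], [0.006, -0.129, -0.992]]
contact_force: [0.3, -0.7, 0.1]
opening: 0.501
```

```bash
python3 - <<'E'
from h import *
s,ds=grab_frame('scene'); t,dt=grab_frame('top')
for cam,d in(('top',dt),('scene',ds)):
    X=cloud(cam,d);x,y,z=X[...,0],X[...,1],X[...,2]
    k=(x>.55)&(x<.66)&(y<-.07)&(y>-.17)&(z>.06)&(z<.09)
    print(cam,'knob',k.sum(),rect(X[k][:,:2]) if k.sum()>3 else '')
    for p in ([.3675,.2307],[.4223,.2348],[.4772,.2388]): print(coilfit(cam,X,p,.03,.025,.06))
print(tray(t,'top'))
overlay(t,'top',[.4772,.2388],4.2,'ot24.png',(180,360,200,420),3.5)
plan([.45,.05,.25])
E
```

```text
top knob 91 (array([ 607.8, -117.2]), array([13.8, 42.5]), 18.703453063964844)
(array([365.2, 232.1]), 21.9, np.int64(176), np.float64(0.0343), array([365.5, 232.1]))
(array([422.7, 236.7]), 22.1, np.int64(171), np.float64(0.0344), array([422.6, 236.7]))
(array([478.2, 240. ]), 21.7, np.int64(168), np.float64(0.0344), array([478., 240.]))
scene knob 193 (array([ 608.6, -122.3]), array([15. , 42.9]), 17.69709587097168)
(array([361.7, 227.5]), 24.5, np.int64(139), np.float64(0.034), array([366.9, 224.2]))
(array([421.8, 230.4]), 23.1, np.int64(146), np.float64(0.0344), array([424.3, 228.6]))
(array([478. , 233.7]), 23.7, np.int64(155), np.float64(0.0344), array([479.4, 232.1]))
(array([476.8, 239.5]), array([281.6,  70.6]), 3.938971996307373)
pos [0.4423 0.0549 0.2398] yaw 107.2 t 60.33 open 0.498 F [ 0.  -0.3 -1. ]
shift total [-0.115  0.075 -0.183] n 1 per row [-0.115  0.075 -0.183]
```

View pics/ot24.png

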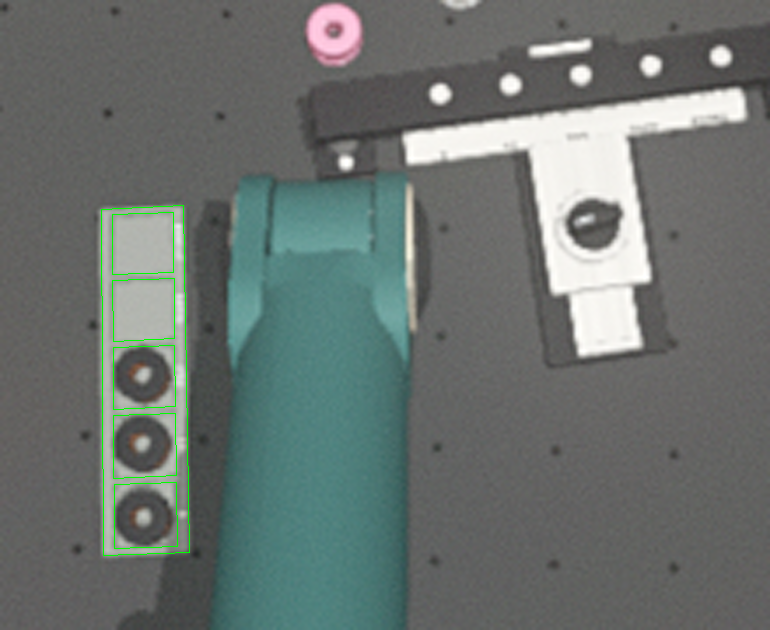

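```bash
python3 - <<'E'
from h import *
o=monitor.get_obs();print(o['time'],np.abs(o['qd']).max()); robot.sign_off()
E
```

```text
60.325 0.010265369687935039
the job is handed in; nothing more can be done
```

The job is done and handed in at 60.3 s; `sign_off` reports no verdict, so what follows rests on my own last camera checks.

**Work done:**
- I loosened the knob, pulled the carriage out until it met its front stop, and clamped it there.
- Three coils were present, on spindles 1, 2 and 3; spindles 4 and 5 were empty. I set them in order into pockets 1, 2 and 3.
- I then loosened the knob, pushed the empty carriage back until it met its back stop, clamped it and moved the arm clear.

**Disturbance:** The tray had shifted about 3 cm between my last measurement of it and my arrival over pocket 1. I noticed, measured it again and placed all three coils to the new position.

**Last checks:**
- **Coils:** All three sit inside their pocket outlines, flat and about 3 mm or less from the pocket centres in the top camera. Their tops all read the same height, about 34.4 mm against 36 mm true. That is the same low offset the camera showed before.
- **Carriage and clamp:** The knob is back at its starting place, so the carriage is fully back. Its bar angle reads about 1.4 rad, at the end stop.
- **Bystanders:** I did not touch or go near the lens, bottle or screwdriver. I did not measure their positions again at the end.

**What disagreed:**
- The two cameras differ by 3 to 6 mm sideways, so I used their mean, or coil and pocket as seen in the same camera, wherever a fit mattered.
- The tool drifted to about 0.13 rad of tilt by the end, which did not disturb the grips.

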